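# Reverse the worn driver insert and clear its tag

### The job

The black end of the double-ended driver insert in the sloping holder is worn. First lift the red tag off the insert and lay it flat in the blue tray, leaving the insert in place meanwhile; then pull the insert out, turn it end for end and push it fully home so that the brass end faces out. Leave the other things on the bench where they stand.

Things in the scene. Friction and masses are not known exactly. Their poses are not given: they have to be found in the camera images.
- holder: Fixed holder: blue base plate 130 x 100 x 12 mm (x, y, z) and post, carrying an aluminium block 56 x 56 mm across and 72 mm along its blind bore. Origin: centre of the underside, on the bench; z up; x level, the way the bore opens (roughly away from the robot, +-30 degrees). The bore points along +x and 30 degrees up from level.
- holder_mouth (a point): Centre of the bore's mouth on the outer face of the block: 5 mm in x and 120 mm in z from the holder's origin. Bore 20 mm square inside, 65 mm deep, 2 mm chamfer. A home insert's collar rests on this face, its centre 30 mm out from here along the bore.
- holder_seat (a point): Point on the bore's axis 60 mm in from the mouth: where the centre of the inner tip of a fully home insert lies (to about 4 mm, because of the play in the bore). The shank binds if pulled or pushed hard while out of line with the bore.
- insert: Double-ended driver insert, 180 mm, 0.4 kg: square steel collar 30 x 30 x 60 mm long, each side a round shank 18 mm diameter, 60 mm long, round-nosed. Ends alike but for colour: black (worn; red band on collar) and brass (unused; green band). Origin: its centre; x runs to the black tip, y (level) and z square to the flats. Starts home, black end out, 27 degrees up (sagging 3 in the bore).
- insert_worn (a point): Centre of the tip of the black, worn end: 90 mm along the insert's +x.
- insert_fresh (a point): Centre of the tip of the brass, unused end: 90 mm along the insert's -x.
- tag: Loose rigid red tag, white patches, 144 mm tall (z), 52 mm wide (y), 12 mm thick (x), 70 g, hanging nearly upright by its eye on the insert's black shank, before the collar, face to the collar. Origin: axis of the round bar (12 mm) at the eye's top. Eye opening 26 mm wide, z -6 to -38 mm; panel below to z = -98 mm. The collar cannot pass the eye: it comes off outwards along the shank.
- tag_grip (a point): Middle of the tag's grip stem, 30 mm above the tag's origin. The stem is 24 mm wide (y), 12 mm thick (x) and runs from the eye bar up to z = 46 mm in the tag's frame.
- tag_mid (a point): Middle of the tag's height, 26 mm below the tag's origin.
- tray: Fixed blue open tray, 210 x 165 x 50 mm (x, y, z), walls and floor 5 mm thick, on the left or the right of the holder. Origin: centre of its underside, on the bench; z up.
- yellow_bin: Fixed yellow bin with rubber plugs, 200 x 150 x 75 mm, on the other side of the holder from the blue tray; not used. Origin: centre of its underside.
- transmitter_a: Bystander: level transmitter with steel flange, grey head and yellow label, standing upright close beside the holder; 84 mm diameter, 152 mm tall. Origin: centre of its underside.
- transmitter_b: Bystander: another such transmitter, 84 mm diameter, 152 mm tall, standing farther back. Origin: centre of its underside.
- displays: Bystander: stack of two round black display modules, 68 mm diameter, 50 mm tall, close beside the holder. Origin: centre of its underside.
- spanner: Bystander: steel spanner 190 mm long lying on the bench. Origin: underside, near its middle.
- jar: Bystander: glass jar with orange cap, 60 mm diameter, 85 mm tall. Origin: centre of its underside.

How it is judged:
By the outcome, as a careful person would: the job done as asked, in the order asked, and still so for the second after the job is handed in, with the robot touching nothing.
It also fails if it takes over 67 s, if anything falls off the work surface, if the arm or the gripper's body presses on something with over 40 N, if the wrist force passes 120 N, or if a joint passes its speed limit or range.

### The arm

A 6-joint arm with a two-finger parallel gripper is mounted at the origin on the work surface. World frame = base frame: x ahead of the robot, y to its left, z up, the work surface at z = 0. Lengths are in m, angles in degrees, forces in N, time in s.
With the tool pointing down it reaches from about 0.4 to 0.825 m from the base axis. Payload 7 kg.
Tool frame: the origin (TCP) lies midway between the tips of the shut fingers; the grasp point (between the pads) lies r.grip_depth behind it (r.grip_depth is the distance from the TCP to the grasp point, in m); z points along the fingers, y is the line along which they close (so a half turn about z gives the same grasp; the last joint's range is limited). The gripper opens to 88 mm and grips with 3 to 60 N. Pads are 19 mm wide; open, the fingers measure 130 mm over their backs; the gripper's body (78 mm by 193 mm) begins 47 mm behind the grasp point.
Start: joints at [-55.858, 20.546, 0.682, 0, -70.136, -16.507], TCP at [0.204, -0.643, 0.227] pointing down, gripper open.
Joint ranges: [-176.03, 176.03], [-82.01, 121.73], [-58.28, 71.71], [-173.87, 95.51], [-174.79, -0.11], [-173.66, 173.66]. Speed limits (degrees/s): [136.94, 136.94, 172.46, 180, 180, 180].

### API

Orientations are given as [roll, pitch, yaw] about the fixed x, y, z axes, in that order (R = Rz(yaw) Ry(pitch) Rx(roll)).
In Python, from plant import r, optics, get_state gives the robot as it stands (r), with the cameras (optics) and the readings as plain functions.
- The arm moves only by the shell command python3 drive.py 'ROWS' [OPENING] [FORCE]. ROWS is a JSON list of rows, 1 to 12 of them, each of 6 numbers: dx, dy, dz in m, then a rotation vector rx, ry, rz in degrees; each row is the pose to reach, as a shift and turn from the pose commanded when the command began, along the tool's axes at that moment; what a row does not reach only later rows make up. A row lasts 1/12 s, in which the tool goes at most 0.0417 m and 7.16 degrees, less where a joint would pass 70% of its speed; a pose out of reach is approached as far as the arm can. OPENING is the finger opening in m, set as the command begins (- or left out keeps the last). The fingers move at their own pace and stop on an object; FORCE is the grip in N (left out, the last holds). Time passes only in rows, so rows that do not move let the fingers close. It prints the time, the measured TCP pose, the force, the opening and the grip force at its end.
- get_state(): the state, without advancing time (a new reading comes with each control period).
- optics.capture(name): name is "side" or "top" or "wrist"; returns a dict with "frame" (420x560x3 uint8, red, green, blue), "z_map" (420x560 float32, m along the optical axis (not along the pixel's ray), 0 where there is no reading), "fx", "fy", "cx", "cy" (pixels), "cam_to_world" (4x4, takes a point from camera to world coordinates). Camera axes: x right, y down, z forward; pixel columns grow to the right and rows downward; lengths in m; the calibration is good to about 2 mm. A picture is of the moment at which its call begins.
- r.close_job(): hands the job in; it is judged then, once.
The state is a dict: "time_s": time; "joints": joint angles; "qd": joint speeds; "joint_torque": joint torques, N m; "tcp_pos": TCP position; "eef_rot": TCP orientation; "contact_force": force on the tool from outside, world axes, zero at the start; "moment": the same for the moment, N m; "gripper_width": finger opening in m; "gripper_force": force on a finger pad.
Only numpy, scipy, OpenCV 4.12 (cv2) and the standard library are available. Lean on these libraries where they do the work, as an engineer would, in place of code of your own. Each camera call takes 0.05 s, during which the arm holds its last target. There are 200 camera calls.

## Working session

There is one attempt and no reset: what is moved stays moved. The work goes in short steps, Python scripts to look and compute and a shell command to move; the robot and the scene stay as the last step left them, time stands still between calls to the robot, and variables do not carry over. Pictures are saved under pics/ and viewed, at most 12 in all, crops included, and the job is handed in when it is done.

```bash
ls; mkdir -p pics; cat > h.py <<'E'
import numpy as np,cv2
from scipy.spatial.transform import Rotation as R
from plant import r, optics, get_state
def cap(n,f=None):
    c=optics.capture(n)
    if f: cv2.imwrite('pics/'+f,c['frame'][:,:,::-1])
    return c
def pts(c):
    z=c['z_map'];v,u=np.mgrid[:z.shape[0],:z.shape[1]]
    P=np.stack([(u-c['cx'])/c['fx']*z,(v-c['cy'])/c['fy']*z,z],-1)
    M=np.array(c['cam_to_world']);return P@M[:3,:3].T+M[:3,3]
E
python3 - <<'E'
from h import *
print(r.grip_depth,get_state())
a=cap('top','top.png');b=cap('side','side.png')
np.savez('s0.npz',tf=a['frame'],tp=pts(a),sf=b['frame'],sp=pts(b),tz=a['z_map'],sz=b['z_map'])
for c in(a,b):print(c['fx'],c['cx'],c['cy'],np.round(c['cam_to_world'],3).tolist())
E
```

```text
drive.py
pics
plant.py
0.0188 {'time_s': 0.0, 'joints': array([-5.58589674e+01,  2.05915005e+01,  6.33250569e-01, -2.09682088e-02,
       -7.01339493e+01, -1.65078379e+01]), 'qd': array([ 0.00641593,  0.01899129, -0.02694284,  0.02735504, -0.01313429,
       -0.07775086]), 'joint_torque': array([ 1.49039308e-03, -5.82712018e+01,  2.93055385e+01,  6.99716359e+00,
        6.83041246e-03, -1.23744012e-04]), 'tcp_pos': array([ 0.2043165 , -0.64282554,  0.22561529]), 'eef_rot': array([ 1.79906000e+02, -7.30191141e-03, -1.62373941e+02]), 'contact_force': array([-0.1578593 , -0.18681564, -0.51646457]), 'moment': array([0.00251747, 0.02008778, 0.0389977 ]), 'gripper_force': 0.0, 'gripper_width': 0.08729994274692264}
400.3513351667903 276.1811553939089 203.06052585728085 [[0.001, -0.986, 0.165, 0.421], [-1.0, -0.005, -0.023, 0.012], [0.023, -0.165, -0.986, 1.116], [0.0, 0.0, 0.0, 1.0]]
518.2478045751068 272.48967499119175 204.89241465406948 [[-0.968, -0.17, 0.185, 0.372], [-0.251, 0.694, -0.675, 0.81], [-0.014, -0.699, -0.715, 0.972], [0.0, 0.0, 0.0, 1.0]]
```

View pics/top.png

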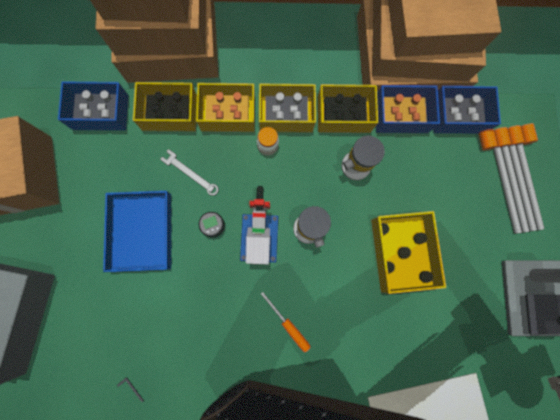

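View pics/side.png

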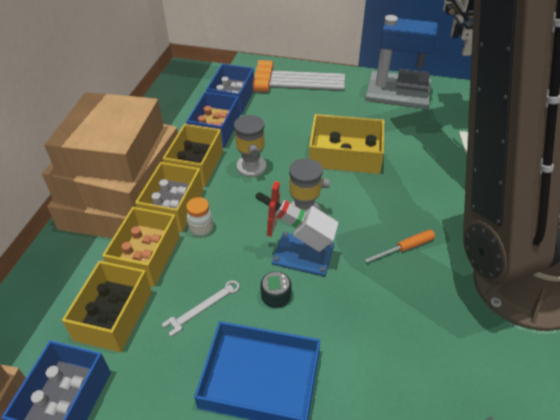

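The top view shows the holder block at about (258,245). The insert points up the image (+x), with the black tip at (260,192) and the red tag at (260,204). The blue tray is at (138,232), the displays at (211,224) and the transmitter at (313,224). The side view agrees: tag (273,210), black tip (262,198), block (316,230).

```bash
python3 - <<'E'
from h import *
d=np.load('s0.npz')
def st(n,P):
    if len(P)==0: print(n,'none');return
    print(n,len(P),'med',np.round(np.median(P,0),4),'lo',np.round(np.percentile(P,3,axis=0),3),'hi',np.round(np.percentile(P,97,axis=0),3))
for k,roi in(('t',(150,275,230,290)),('s',(170,275,235,345))):
    f=d[k+'f'];P=d[k+'p'];h=cv2.cvtColor(f,cv2.COLOR_RGB2HSV).astype(int)
    m=np.zeros(f.shape[:2],bool);m[roi[0]:roi[1],roi[2]:roi[3]]=1
    m&=d[k+'z']>0
    H,S,V=h[...,0],h[...,1],h[...,2]
    red=m&((H<8)|(H>172))&(S>130)&(V>70)
    blk=m&(V<60)&(P[...,2]>.1)
    alu=m&(S<50)&(V>110)&(P[...,2]>.07)
    blue=m&(H>100)&(H<125)&(S>110)&(P[...,2]<.03)
    grn=m&(H>45)&(H<80)&(P[...,2]>.08)
    for n,q in(('red',red),('blk',blk),('alu',alu),('blue',blue),('grn',grn)): st(k+n,P[q])
    A=P[blk]; c=A.mean(0);print('blk axis',np.linalg.svd(A-c)[2][0])
    A=P[blue][:,:2].astype(np.float32); print('blue rect',cv2.minAreaRect(A))
    A=P[alu]
    # top face (normal tilted) plane fit via ransac-lite
    best=None;g=np.random.default_rng(0)
    for _ in range(500):
        a,b,c=A[g.integers(0,len(A),3)];n=np.cross(b-a,c-a);l=np.linalg.norm(n)
        if l<1e-5: continue
        n/=l;i=abs((A-a)@n)<.003
        if best is None or i.sum()>best.sum():best=i
    B=A[best];c=B.mean(0);n=np.linalg.svd(B-c)[2][2];print('alu plane',best.sum(),len(A),c,n*np.sign(n[2]))
    T=d[k+'p'];tm=(H>100)&(H<125)&(S>110)&(d[k+'z']>0)&(T[...,1]>.18)&(T[...,1]<.55)&(T[...,2]<.07)&(T[...,0]>.2)&(T[...,0]<.62)
    print('tray',cv2.minAreaRect(T[tm][:,:2].astype(np.float32)),np.percentile(T[tm],[1,99],axis=0).round(3).tolist())
# displays/transmitter
T=d['tp']
for n,(u,v) in dict(disp=(211,224),tA=(313,222),tB=(367,153),jar=(268,138)).items():
    print(n,T[v-4:v+5,u-4:u+5].reshape(-1,3).mean(0).round(3))
E
```

```text
tred 174 med [0.5724 0.0309 0.1725] lo [0.55  0.01  0.151] hi [0.59  0.051 0.216]
tblk 88 med [0.6004 0.0313 0.1722] lo [0.567 0.024 0.153] hi [0.616 0.036 0.179]
talu 878 med [0.4834 0.0337 0.1306] lo [0.44  0.009 0.107] hi [0.544 0.061 0.151]
tblue 568 med [0.5245 0.0035 0.0114] lo [ 0.453 -0.013  0.007] hi [0.569 0.083 0.016]
tgrn 249 med [0.5314 0.0313 0.1423] lo [0.438 0.017 0.1  ] hi [0.616 0.052 0.178]
blk axis [-0.91434809  0.02969752 -0.40383861]
blue rect ((0.5099913477897644, 0.03451244533061981), (0.09914816915988922, 0.12853173911571503), 87.61128997802734)
alu plane 581 878 [0.46871752 0.03530359 0.12628591] [-0.49829411  0.02341498  0.86669183]
tray ((0.520553708076477, 0.37068283557891846), (0.2044498175382614, 0.1888483613729477), 2.38484263420105) [[0.42, 0.275, -0.001], [0.619, 0.443, 0.051]]
sred 371 med [0.5792 0.048  0.1571] lo [0.554 0.023 0.086] hi [0.59  0.06  0.215]
sblk 98 med [0.6021 0.0382 0.1681] lo [0.572 0.033 0.151] hi [0.619 0.043 0.177]
salu 1470 med [0.4891 0.0506 0.1222] lo [0.445 0.009 0.08 ] hi [0.553 0.067 0.151]
sblue 1323 med [0.521  0.0564 0.0122] lo [0.45  0.002 0.007] hi [0.572 0.086 0.02 ]
sgrn 594 med [0.5324 0.0346 0.138 ] lo [ 0.444 -0.112  0.101] hi [0.618 0.053 0.177]
blk axis [-0.89598393  0.01720096 -0.44375323]
blue rect ((0.5111067891120911, 0.0396370068192482), (0.09817041456699371, 0.12877768278121948), 87.27952575683594)
alu plane 590 1470 [0.47262206 0.03903754 0.12668761] [-0.49961477  0.02169676  0.86597594]
tray ((0.5228220820426941, 0.36391332745552063), (0.20132063329219818, 0.16673897206783295), 2.642770528793335) [[0.423, 0.281, 0.001], [0.618, 0.449, 0.052]]
disp [0.542 0.161 0.05 ]
tA [ 0.536 -0.1    0.151]
tB [ 0.711 -0.238  0.152]
jar [0.77  0.01  0.084]
```

```bash
cat >> h.py <<'E'
PSI=-2.5  # holder yaw
def tool(d,psi=PSI):
    "tool pitched d deg below level toward heading psi; y level to the left"
    y=R.from_euler('z',psi).apply([0,1,0]);h=R.from_euler('z',psi).apply([1,0,0])
    z=np.cos(np.radians(d))*h-np.sin(np.radians(d))*np.array([0,0,1]);x=np.cross(y,z)
    return R.from_matrix(np.stack([x,y,z],1))
def cur():
    s=get_state();return np.array(s['tcp_pos']),R.from_euler('xyz',s['eef_rot'],degrees=True)
def to(p,Rt=None,frm=None):
    "print tool-frame step from frm (default measured) to (p,Rt)"
    p0,R0=frm or cur();Rt=Rt or R0
    dp=R0.inv().apply(np.array(p)-p0);rv=(R0.inv()*Rt).as_rotvec(degrees=True)
    print('step',np.round(dp,4),'rot',np.round(rv,1),'rows>=',round(max(np.linalg.norm(dp)/.0417,np.linalg.norm(rv)/7.16),1))
    return np.array(p),Rt
E
python3 - <<'E'
from h import *
d=np.load('s0.npz')
for k,roi in(('t',(150,275,230,290)),('s',(170,275,235,345))):
    f=d[k+'f'];P=d[k+'p'];h=cv2.cvtColor(f,cv2.COLOR_RGB2HSV).astype(int)
    m=np.zeros(f.shape[:2],bool);m[roi[0]:roi[1],roi[2]:roi[3]]=1
    H,S,V=h[...,0],h[...,1],h[...,2]
    red=m&(d[k+'z']>0)&((H<8)|(H>172))&(S>130)&(V>70)
    A=P[red]; 
    for lo,hi in((.07,.11),(.11,.14),(.14,.16),(.16,.175),(.175,.19),(.19,.205),(.205,.23)):
        B=A[(A[:,2]>=lo)&(A[:,2]<hi)&(A[:,0]>.566)]
        if len(B)>2: print(k,lo,len(B),'med',np.median(B,0).round(4),'x',np.percentile(B[:,0],[5,95]).round(3),'y',np.percentile(B[:,1],[5,95]).round(3))
mouth=np.array([.5155,.0365,.12])
p1,R1=to([.42,.04,.32],tool(10))
grip=np.array([.5755,.0345,.201])
E
```

```text
t 0.14 3 med [0.575  0.0388 0.1509] x [0.573 0.589] y [0.015 0.043]
t 0.16 51 med [0.5785 0.0289 0.1707] x [0.572 0.59 ] y [0.007 0.053]
t 0.175 6 med [0.5744 0.0192 0.176 ] x [0.571 0.576] y [0.013 0.049]
t 0.19 8 med [0.5697 0.0317 0.1977] x [0.569 0.571] y [0.021 0.039]
t 0.205 56 med [0.5737 0.0303 0.213 ] x [0.569 0.579] y [0.019 0.042]
s 0.07 37 med [0.5875 0.0583 0.0946] x [0.583 0.591] y [0.057 0.06 ]
s 0.11 54 med [0.5841 0.0575 0.1295] x [0.567 0.59 ] y [0.047 0.06 ]
s 0.14 44 med [0.5805 0.0562 0.1512] x [0.577 0.588] y [0.02  0.058]
s 0.16 57 med [0.5803 0.053  0.1695] x [0.576 0.588] y [0.029 0.058]
s 0.175 33 med [0.5792 0.0439 0.1818] x [0.574 0.585] y [0.028 0.049]
s 0.19 28 med [0.5786 0.0445 0.1971] x [0.574 0.583] y [0.037 0.046]
s 0.205 54 med [0.5767 0.0398 0.2137] x [0.573 0.583] y [0.027 0.047]
step [-0.4123  0.5856 -0.0935] rot [105.7 -17.9 126. ] rows>= 23.1
```

```bash
python3 - <<'E'
from h import *
a=to([.45,.033,.36],tool(90))
b=to([.40,.034,.30],tool(8),frm=a)
E
```

```text
step [-0.4388  0.5699 -0.1335] rot [ 0.000e+00 -1.000e-01  1.609e+02] rows>= 22.5
step [-0.0395 -0.0307  0.06  ] rot [ -0. -82.  -0.] rows>= 11.5
```

```bash
sed -i "s/from_euler('z',psi)/from_euler('z',psi,degrees=True)/g" h.py; python3 - <<'E'
from h import *
a=to([.45,.033,.36],tool(90))
b=to([.40,.034,.30],tool(8),frm=a)
E
```

```text
step [-0.4388  0.5699 -0.1335] rot [ 0.1 -0.  20.1] rows>= 17.5
step [ 0.05   -0.0012  0.06  ] rot [  0. -82.   0.] rows>= 11.5
```

```bash
python3 drive.py '[[-0.2,0.25,-0.1335,0,0,9],[-0.2,0.25,-0.1335,0,0,9],[-0.2,0.25,-0.1335,0,0,9],[-0.2,0.25,-0.1335,0,0,9],[-0.2,0.25,-0.1335,0,0,9],[-0.2,0.25,-0.1335,0,0,9],[-0.2,0.25,-0.1335,0,0,9],[-0.2,0.25,-0.1335,0,0,9],[-0.2,0.25,-0.1335,0,0,9]]' 0.05
python3 drive.py '[[0,0,0,0,0,0]]'
python3 - <<'E'
from h import *
a=to([.45,.033,.36],tool(90))
E
```

```text
time_s: 0.85
tcp_pos: [0.3204, -0.3416, 0.3628]
eef_rot: [-179.9, 0.2, -171.2]
contact_force: [0.9, -0.5, 0.7]
gripper_width: 0.0499
gripper_force: 0.0
time_s: 0.93
tcp_pos: [0.3206, -0.3424, 0.3623]
eef_rot: [-179.9, 0.2, -171.2]
contact_force: [-0.6, 0.3, -0.2]
gripper_width: 0.05
gripper_force: 0.0
step [-0.1856  0.351   0.0022] rot [-0.1  0.2 11.3] rows>= 9.5
```

```bash
python3 drive.py '[[-0.186,0.351,0,0,0,11.3],[-0.186,0.351,0,0,0,11.3],[-0.186,0.351,0,0,0,11.3],[-0.186,0.351,0,0,0,11.3],[-0.186,0.351,0,0,0,11.3],[-0.186,0.351,0,0,0,11.3],[-0.186,0.351,0,0,0,11.3],[-0.186,0.351,0,0,0,11.3],[-0.186,0.351,0,0,0,11.3],[-0.186,0.351,0,0,0,11.3],[-0.186,0.351,0,0,0,11.3]]'
python3 drive.py '[[0.05,0,0.05,0,-82,0],[0.05,0,0.05,0,-82,0],[0.05,0,0.05,0,-82,0],[0.05,0,0.05,0,-82,0],[0.05,0,0.05,0,-82,0],[0.05,0,0.05,0,-82,0],[0.05,0,0.05,0,-82,0],[0.05,0,0.05,0,-82,0],[0.05,0,0.05,0,-82,0],[0.05,0,0.05,0,-82,0],[0.05,0,0.05,0,-82,0],[0.05,0,0.05,0,-82,0]]'
python3 - <<'E'
from h import *
print(get_state()['joints'].round(1))
a=to([.50,.0335,.255],tool(8))
c=cap('wrist','w1.png')
P=pts(c);h=cv2.cvtColor(c['frame'],cv2.COLOR_RGB2HSV).astype(int);H,S,V=h[...,0],h[...,1],h[...,2]
A=P[(c['z_map']>0)&((H<8)|(H>172))&(S>130)&(V>70)&(P[...,0]>.54)&(P[...,0]<.62)&(abs(P[...,1]-.035)<.05)]
B=A[A[:,2]>.185];print(len(A),len(B))
if len(B):print(np.median(B,0),np.percentile(B,[3,97],axis=0).round(4).tolist())
E
```

```text
time_s: 1.85
tcp_pos: [0.4519, 0.0344, 0.3585]
eef_rot: [-180.0, -0.1, 177.5]
contact_force: [0.6, -0.8, 0.0]
gripper_width: 0.05
gripper_force: 0.0
time_s: 2.85
tcp_pos: [0.4473, 0.013, 0.4554]
eef_rot: [-179.8, 55.1, 179.8]
contact_force: [-0.1, 0.4, 0.1]
gripper_width: 0.0502
gripper_force: 0.0
[  52.9  -41.2  -58.3   58.5  -50.5 -173.5]
step [0.1343 0.0212 0.1578] rot [  1.9 -26.9   0.9] rows>= 5.0
1820 539
[0.57079831 0.03317959 0.20496968] [[0.569, 0.0219, 0.1864], [0.5784, 0.0443, 0.2145]]
```

View pics/w1.png

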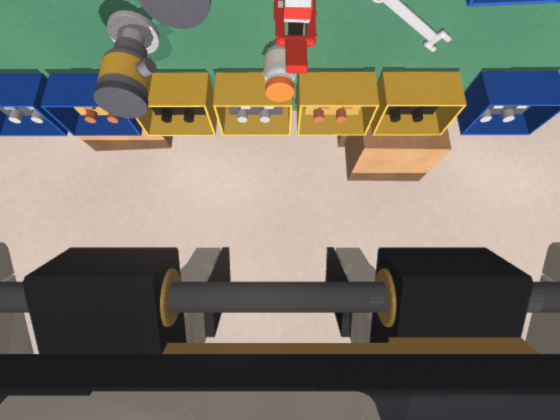

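The wrist view shows the tag stem and top at about (295,35) and the jar at (280,80). The arm hit its fold limit before reaching the level pose, so I'll back out and try from the front instead.

```bash
python3 - <<'E'
from h import *
to([.47,.034,.40],tool(90))
E
```

```text
step [0.0355 0.0214 0.0514] rot [ 1.  55.4  2. ] rows>= 7.7
```

```bash
python3 drive.py '[[0.0355,0.0214,0.05,1,55.4,2],[0.0355,0.0214,0.05,1,55.4,2],[0.0355,0.0214,0.05,1,55.4,2],[0.0355,0.0214,0.05,1,55.4,2],[0.0355,0.0214,0.05,1,55.4,2],[0.0355,0.0214,0.05,1,55.4,2],[0.0355,0.0214,0.05,1,55.4,2],[0.0355,0.0214,0.05,1,55.4,2],[0.0355,0.0214,0.05,1,55.4,2],[0.0355,0.0214,0.05,1,55.4,2]]'
python3 - <<'E'
from h import *
print(get_state()['joints'].round(1))
a=to([.65,.032,.36],tool(90))
a=to([.65,.032,.36],tool(150))
E
```

```text
time_s: 3.73
tcp_pos: [0.4693, 0.0344, 0.3946]
eef_rot: [-179.9, -0.7, 177.3]
contact_force: [-1.1, 0.4, 0.7]
gripper_width: 0.0503
gripper_force: 0.0
[  28.    -2.7   -5.9   -0.3  -87.4 -120.7]
step [-0.181   0.0061  0.0324] rot [-0.1 -0.7 -0.2] rows>= 4.4
step [-0.181   0.0061  0.0324] rot [ 0.  59.3 -0.2] rows>= 8.3
```

```bash
python3 drive.py '[[-0.181,0.006,0.032,0,59.3,0],[-0.181,0.006,0.032,0,59.3,0],[-0.181,0.006,0.032,0,59.3,0],[-0.181,0.006,0.032,0,59.3,0],[-0.181,0.006,0.032,0,59.3,0],[-0.181,0.006,0.032,0,59.3,0],[-0.181,0.006,0.032,0,59.3,0],[-0.181,0.006,0.032,0,59.3,0],[-0.181,0.006,0.032,0,59.3,0],[-0.181,0.006,0.032,0,59.3,0],[-0.181,0.006,0.032,0,59.3,0]]'
python3 - <<'E'
from h import *
print(get_state()['joints'].round(1))
a=to([.65,.033,.3],tool(150))
E
```

```text
time_s: 4.65
tcp_pos: [0.6495, 0.033, 0.3597]
eef_rot: [-179.9, -60.0, 177.3]
contact_force: [-0.5, 0.2, 1.5]
gripper_width: 0.0503
gripper_force: 0.0
[  10.6   54.3   66.7  -32.8 -158.6 -127.7]
step [-0.052   0.      0.0294] rot [ 0.1 -0.  -0.1] rows>= 1.4
```

```bash
python3 - <<'E'
from h import *
a=to([.640,.031,.238],tool(150))
to([.5665,.033,.1945],tool(150),frm=a)
E
python3 drive.py '[[-0.1,0,0.068,0,0,0],[-0.1,0,0.068,0,0,0],[-0.1,0,0.068,0,0,0],[-0.1,0,0.068,0,0,0],[-0.1,0,0.068,0,0,0]]'
python3 - <<'E'
from h import *
print(get_state()['joints'].round(1))
to([.5665,.0335,.1945],tool(150))
c=cap('wrist','w2.png')
P=pts(c);h=cv2.cvtColor(c['frame'],cv2.COLOR_RGB2HSV).astype(int);H,S,V=h[...,0],h[...,1],h[...,2]
A=P[(c['z_map']>0)&((H<8)|(H>172))&(S>130)&(V>70)&(P[...,0]>.54)&(P[...,0]<.62)&(abs(P[...,1]-.035)<.05)]
B=A[A[:,2]>.185];print(len(A),len(B))
if len(B):print(np.median(B,0),np.percentile(B,[3,97],axis=0).round(4).tolist())
E
```

```text
step [-0.1007 -0.0024  0.069 ] rot [ 0.1 -0.  -0.1] rows>= 2.9
step [-0.0009 -0.0012  0.0854] rot [0. 0. 0.] rows>= 2.0
time_s: 5.07
tcp_pos: [0.6398, 0.0332, 0.2454]
eef_rot: [-179.8, -59.6, 177.3]
contact_force: [0.3, -0.7, 2.4]
gripper_width: 0.05
gripper_force: 0.0
[  11.9   55.    50.   -20.2 -142.  -113.7]
step [-0.0068 -0.0027  0.0889] rot [-0.1  0.4 -0.1] rows>= 2.1
2682 1151
[0.58184229 0.03303647 0.20544222] [[0.5725, 0.0222, 0.1865], [0.5839, 0.0437, 0.2144]]
```

View pics/w2.png

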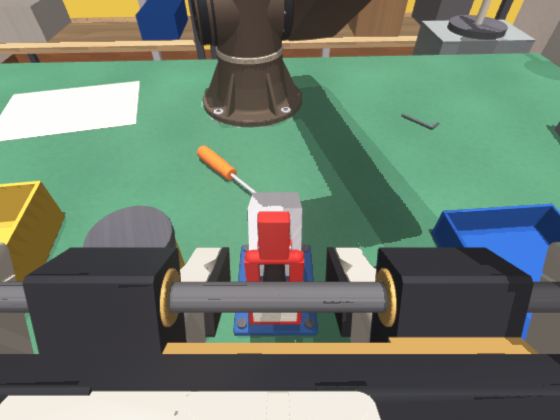

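```bash
python3 drive.py '[[-0.003,-0.001,0.03,0,0,0],[-0.007,-0.002,0.06,0,0,0],[-0.007,-0.002,0.087,0,0,0],[-0.007,-0.002,0.087,0,0,0],[-0.007,-0.002,0.087,0,0,0]]'
python3 drive.py '[[0,0,0,0,0,0],[0,0,0,0,0,0],[0,0,0,0,0,0],[0,0,0,0,0,0]]' 0.0 25
python3 - <<'E'
from h import *
print(get_state()['joints'].round(1)); cap('side','s2.png')
E
```

```text
time_s: 5.53
tcp_pos: [0.5696, 0.0342, 0.1976]
eef_rot: [180.0, -59.3, 177.5]
contact_force: [0.4, -0.2, 0.5]
gripper_width: 0.0497
gripper_force: 0.0
time_s: 5.87
tcp_pos: [0.5699, 0.0343, 0.1938]
eef_rot: [179.9, -59.6, 177.5]
contact_force: [0.3, -0.1, 0.5]
gripper_width: 0.0288
gripper_force: 0.0
[  13.1   49.5   30.4  -17.2 -128.3 -108.9]
```

View pics/s2.png

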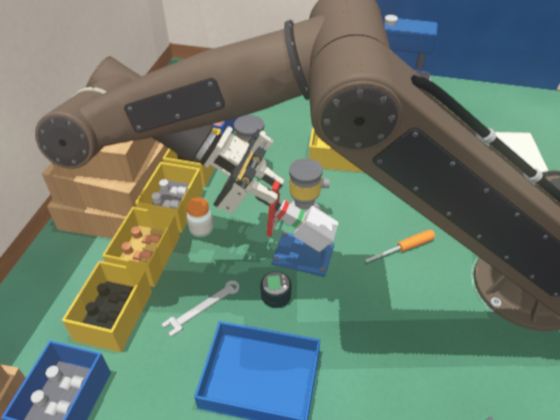

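The side view shows the fingers around the tag stem at (277,187), clear of the shank, and the fingers are still closing.

```bash
python3 drive.py '[[0,0,0,0,0,0],[0,0,0,0,0,0],[0,0,0,0,0,0]]'
python3 - <<'E'
from h import *
p,Rr=cur()
a=R.from_euler('z',PSI,degrees=True).apply([np.cos(np.radians(27)),0,np.sin(np.radians(27))])
A=to(p+[0,0,.005])
B=to(p+[0,0,.005]+a*.08)
C=to(p+[0,0,.005]+a*.08+[0.01,0,.08])
E
```

```text
time_s: 6.17
tcp_pos: [0.5692, 0.0342, 0.1931]
eef_rot: [-180.0, -59.7, 177.4]
contact_force: [1.3, 0.2, 1.1]
gripper_width: 0.0236
gripper_force: 24.9
step [ 0.0043 -0.     -0.0025] rot [0. 0. 0.] rows>= 0.1
step [-0.0003  0.0001 -0.0824] rot [0. 0. 0.] rows>= 2.0
step [ 0.0638  0.0005 -0.1314] rot [0. 0. 0.] rows>= 3.5
```

```bash
python3 drive.py '[[0.0026,0,-0.0015,0,0,0],[0.0024,0,-0.01,0,0,0],[0.002,0,-0.02,0,0,0],[0.0015,0,-0.03,0,0,0],[0.001,0,-0.04,0,0,0]]'
python3 drive.py '[[-0.0005,0,-0.012,0,0,0],[-0.001,0,-0.024,0,0,0],[-0.0015,0,-0.036,0,0,0],[-0.002,0,-0.048,0,0,0],[-0.002,0,-0.048,0,0,0]]'
python3 - <<'E'
from h import *
print(get_state()['joints'].round(1)); c=cap('side')
cv2.imwrite('pics/s3.png',cv2.resize(c['frame'][130:290,180:380],None,fx=3,fy=3)[:,:,::-1])
E
```

```text
time_s: 6.58
tcp_pos: [0.6033, 0.0328, 0.2145]
eef_rot: [180.0, -59.7, 177.5]
contact_force: [0.2, 0.3, -0.9]
gripper_width: 0.0236
gripper_force: 24.9
time_s: 7.0
tcp_pos: [0.6465, 0.0306, 0.2369]
eef_rot: [-180.0, -59.7, 177.4]
contact_force: [-0.1, -0.1, -0.6]
gripper_width: 0.0236
gripper_force: 24.9
[  11.6   56.2   51.2  -20.2 -142.2 -113.4]
```

View pics/s3.png

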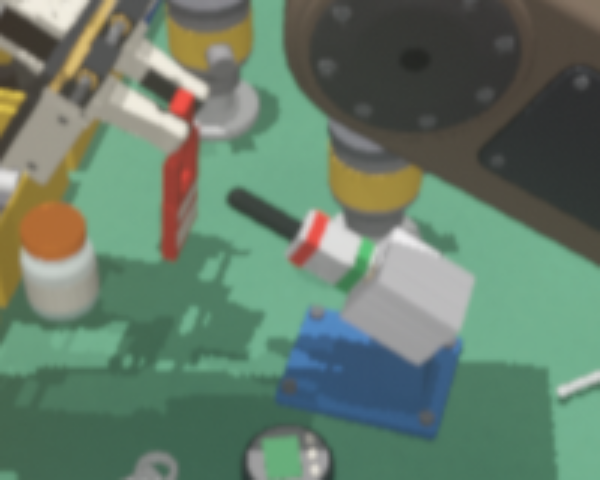

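The crop shows the tag free at (180,190), with the insert still home and its black shank at (240,200).

```bash
python3 - <<'E'
from h import *
A=to([.60,.033,.37])
B=to([.46,.365,.37],tool(150),frm=(A[0],A[1]))
B=to([.45,.365,.33],tool(105,0),frm=(B[0],B[1]))
E
```

```text
step [ 0.1387  0.0002 -0.0278] rot [0. 0. 0.] rows>= 3.4
step [0.078  0.3254 0.1337] rot [ 0.1  0.3 -0. ] rows>= 8.6
step [-0.0296 -0.0004  0.0287] rot [  1.6 -45.   -2. ] rows>= 6.3
```

```bash
python3 drive.py '[[0.139,0,-0.028,0,0,0],[0.139,0,-0.028,0,0,0],[0.139,0,-0.028,0,0,0],[0.139,0,-0.028,0,0,0],[0.139,0,-0.028,0,0,0]]'
python3 - <<'E'
from h import *
B=to([.46,.365,.37],tool(95,0))
E
```

```text
time_s: 7.47
tcp_pos: [0.5984, 0.0326, 0.3773]
eef_rot: [179.8, -59.1, 177.6]
contact_force: [-0.5, 0.0, 0.6]
gripper_width: 0.0234
gripper_force: 24.9
step [0.0718 0.326  0.1352] rot [  1.5 -54.1  -2.2] rows>= 8.6
```

```bash
python3 drive.py '[[0.072,0.326,0.135,1.5,-54,-2.2],[0.072,0.326,0.135,1.5,-54,-2.2],[0.072,0.326,0.135,1.5,-54,-2.2],[0.072,0.326,0.135,1.5,-54,-2.2],[0.072,0.326,0.135,1.5,-54,-2.2],[0.072,0.326,0.135,1.5,-54,-2.2],[0.072,0.326,0.135,1.5,-54,-2.2],[0.072,0.326,0.135,1.5,-54,-2.2],[0.072,0.326,0.135,1.5,-54,-2.2],[0.072,0.326,0.135,1.5,-54,-2.2]]'
python3 - <<'E'
from h import *
print(get_state()['joints'].round(1))
B=to([.47,.365,.20],tool(62,0))
E
```

```text
time_s: 8.3
tcp_pos: [0.457, 0.3689, 0.3652]
eef_rot: [180.0, -5.7, -179.6]
contact_force: [0.7, -0.9, -1.0]
gripper_width: 0.0235
gripper_force: 24.9
[  54.8   12.     8.2   -4.6  -89.5 -144.2]
step [-0.0293 -0.0041  0.1631] rot [  0.1 -33.7   0.4] rows>= 4.7
```

```bash
python3 drive.py '[[-0.029,-0.004,0.163,0,-33.7,0.4],[-0.029,-0.004,0.163,0,-33.7,0.4],[-0.029,-0.004,0.163,0,-33.7,0.4],[-0.029,-0.004,0.163,0,-33.7,0.4],[-0.029,-0.004,0.163,0,-33.7,0.4],[-0.029,-0.004,0.163,0,-33.7,0.4]]'
python3 - <<'E'
from h import *
print(get_state()['joints'].round(1))
for n in('top','side'):
    c=cap(n);P=pts(c);h=cv2.cvtColor(c['frame'],cv2.COLOR_RGB2HSV).astype(int);H,S,V=h[...,0],h[...,1],h[...,2]
    m=(c['z_map']>0)&((H<8)|(H>172))&(S>130)&(V>70)&(P[...,1]>.3)&(P[...,1]<.45)&(P[...,2]>.1)
    m=cv2.erode(m.astype(np.uint8),np.ones((2,2)))>0
    A=P[m]
    c0=A.mean(0);w=np.linalg.svd(A-c0,full_matrices=False)[2];print(n,len(A),c0.round(3),w.round(3).tolist(),np.percentile(A,[2,98],axis=0).round(3).tolist())
B=to([.472,.365,.06],tool(62,0))
E
```

```text
time_s: 8.8
tcp_pos: [0.4981, 0.3445, 0.2192]
eef_rot: [-179.3, 23.0, -177.2]
contact_force: [0.1, -0.3, 0.1]
gripper_width: 0.0236
gripper_force: 24.9
[  63.9    4.5  -36.9   31.3  -42.1 -173.5]
top 377 [0.552 0.342 0.23 ] [[-0.993, 0.079, 0.092], [0.069, 0.992, -0.106], [-0.099, -0.099, -0.99]] [[0.514, 0.319, 0.225], [0.616, 0.366, 0.234]]
side 748 [0.557 0.355 0.235] [[-0.984, -0.153, 0.096], [0.143, -0.984, -0.104], [-0.11, 0.088, -0.99]] [[0.516, 0.328, 0.228], [0.621, 0.377, 0.24]]
step [0.0929 0.0175 0.1417] rot [ 0.9 -4.7  1.8] rows>= 4.1
```

```bash
python3 - <<'E'
from h import *
B=to([.471,.355,.13],tool(62,12))
E
```

```text
step [0.0665 0.0075 0.0769] rot [-4.3 -4.7 -9. ] rows>= 2.4
```

```bash
python3 drive.py '[[0.033,0.004,0.038,-4.3,-4.7,-9],[0.066,0.008,0.077,-4.3,-4.7,-9],[0.066,0.008,0.077,-4.3,-4.7,-9],[0.066,0.008,0.077,-4.3,-4.7,-9],[0.066,0.008,0.077,-4.3,-4.7,-9]]'
python3 - <<'E'
from h import *
print(get_state()['joints'].round(1))
for n in('top','side'):
    c=cap(n);P=pts(c);h=cv2.cvtColor(c['frame'],cv2.COLOR_RGB2HSV).astype(int);H,S,V=h[...,0],h[...,1],h[...,2]
    m=(c['z_map']>0)&((H<8)|(H>172))&(S>130)&(V>70)&(P[...,1]>.3)&(P[...,1]<.45)&(P[...,2]>.06)
    m=cv2.erode(m.astype(np.uint8),np.ones((2,2)))>0
    A=P[m]
    c0=A.mean(0);w=np.linalg.svd(A-c0,full_matrices=False)[2];print(n,len(A),c0.round(3),w.round(3).tolist(),np.percentile(A,[2,98],axis=0).round(3).tolist())
B=to([.471,.355,.022],tool(62,12))
E
```

```text
time_s: 9.32
tcp_pos: [0.489, 0.351, 0.1591]
eef_rot: [179.7, 23.9, -166.8]
contact_force: [-0.5, 1.1, -0.3]
gripper_width: 0.0237
gripper_force: 24.9
[  60.7    5.6  -47.3   41.8  -26.2 -173.6]
top 310 [0.542 0.358 0.171] [[-0.992, -0.111, 0.064], [0.115, -0.992, 0.057], [-0.057, -0.064, -0.996]] [[0.506, 0.333, 0.166], [0.606, 0.387, 0.175]]
side 779 [0.542 0.37  0.171] [[-0.955, -0.289, 0.072], [0.28, -0.954, -0.11], [-0.1, 0.085, -0.991]] [[0.496, 0.342, 0.163], [0.607, 0.402, 0.176]]
step [0.0712 0.0066 0.1192] rot [ 0.9 -4.   1.2] rows>= 3.3
```

```bash
python3 - <<'E'
from h import *
B=to([.474,.352,.05],tool(67,16))
B=to([.474,.352,.015],tool(67,16))
E
```

```text
step [0.0578 0.0031 0.0945] rot [-0.7  1.  -2.4] rows>= 2.7
step [0.072  0.0029 0.1265] rot [-0.7  1.  -2.4] rows>= 3.5
```

```bash
python3 drive.py '[[0.058,0.003,0.0945,-0.7,1,-2.4],[0.058,0.003,0.0945,-0.7,1,-2.4],[0.058,0.003,0.0945,-0.7,1,-2.4],[0.058,0.003,0.0945,-0.7,1,-2.4],[0.058,0.003,0.0945,-0.7,1,-2.4]]'
python3 - <<'E'
from h import *
print(get_state()['joints'].round(1))
B=to([.474,.352,.018],tool(67,16))
E
```

```text
time_s: 9.83
tcp_pos: [0.4844, 0.3496, 0.0765]
eef_rot: [179.9, 19.1, -163.3]
contact_force: [0.4, -0.1, -0.1]
gripper_width: 0.0239
gripper_force: 24.9
[  56.4   12.6  -50.9   46.7  -16.6 -173.6]
step [0.0279 0.0052 0.0523] rot [ 0.4 -3.9  0.7] rows>= 1.4
```

```bash
python3 - <<'E'
from h import *
p,Rr=cur(); B=to([.482,.351,.022])
E
python3 drive.py '[[0.01,0.001,0.027,0,0,-1],[0.02,0.002,0.052,0,0,-2],[0.02,0.002,0.052,0,0,-2],[0.02,0.002,0.052,0,0,-2]]'
python3 - <<'E'
from h import *
print(get_state()['joints'].round(1))
for n in('top','side'):
    c=cap(n,n+'4.png');P=pts(c);h=cv2.cvtColor(c['frame'],cv2.COLOR_RGB2HSV).astype(int);H,S,V=h[...,0],h[...,1],h[...,2]
    m=(c['z_map']>0)&((H<8)|(H>172))&(S>130)&(V>70)&(P[...,1]>.3)&(P[...,1]<.45)&(P[...,2]<.15)
    m=cv2.erode(m.astype(np.uint8),np.ones((2,2)))>0
    A=P[m]
    c0=A.mean(0);w=np.linalg.svd(A-c0,full_matrices=False)[2];print(n,len(A),c0.round(3),w.round(3).tolist(),np.percentile(A,[2,98],axis=0).round(3).tolist())
E
```

```text
step [0.0196 0.0019 0.0509] rot [0. 0. 0.] rows>= 1.3
time_s: 10.17
tcp_pos: [0.4883, 0.3521, 0.0399]
eef_rot: [-179.6, 17.0, -160.9]
contact_force: [0.3, 0.2, 0.1]
gripper_width: 0.024
gripper_force: 24.9
[  53.9   16.6  -51.4   50.7  -12.8 -173.6]
top 157 [0.541 0.365 0.044] [[-0.963, 0.224, 0.146], [0.193, 0.96, -0.203], [-0.186, -0.167, -0.968]] [[0.506, 0.338, 0.037], [0.583, 0.391, 0.051]]
side 582 [0.542 0.378 0.045] [[0.897, 0.389, -0.208], [0.373, -0.921, -0.114], [-0.236, 0.024, -0.971]] [[0.502, 0.348, 0.031], [0.604, 0.413, 0.054]]
```

```bash
python3 - <<'E'
from h import *
p,Rr=cur(); B=to(p+[-.012,-.003,-.018],Rr*R.from_rotvec([0,3,0],degrees=True))
E
python3 drive.py '[[0.011,-0.001,0.011,0,1.5,0],[0.017,-0.002,0.013,0,3,0],[0.017,-0.002,0.013,0,3,0]]'
python3 - <<'E'
from h import *
print(get_state()['joints'].round(1))
for n in('side',):
    c=cap(n);P=pts(c);h=cv2.cvtColor(c['frame'],cv2.COLOR_RGB2HSV).astype(int);H,S,V=h[...,0],h[...,1],h[...,2]
    m=(c['z_map']>0)&((H<8)|(H>172))&(S>130)&(V>70)&(P[...,1]>.3)&(P[...,1]<.45)&(P[...,2]<.15)
    m=cv2.erode(m.astype(np.uint8),np.ones((2,2)))>0
    A=P[m];print(np.percentile(A,[2,98],axis=0).round(3).tolist())
E
```

```text
step [0.017  0.0012 0.0136] rot [ 0.  3. -0.] rows>= 0.5
time_s: 10.52
tcp_pos: [0.476, 0.3458, 0.0225]
eef_rot: [-179.8, 13.9, -161.1]
contact_force: [-0.0, 0.8, 0.6]
gripper_width: 0.0237
gripper_force: 25.0
[  57.6   18.5  -47.5   34.   -15.9 -160.9]
[[0.493, 0.342, 0.015], [0.591, 0.406, 0.036]]
```

```bash
python3 drive.py '[[0,0,0.008,0,-2,0],[0,0,0.008,0,-2,0]]'
python3 drive.py '[[0,0,0,0,0,0],[0,0,0,0,0,0],[0,0,0,0,0,0],[0,0,0,0,0,0],[0,0,0,0,0,0]]' 0.045
python3 drive.py '[[0,0,-0.04,0,0,0],[0,0,-0.08,0,0,0],[0,0,-0.12,0,0,0],[0,0,-0.16,0,0,0],[0,0,-0.2,0,0,0],[0,0,-0.25,0,0,0],[0,0,-0.25,0,0,0]]'
python3 - <<'E'
from h import *
print(get_state()['joints'].round(1))
for n in('top','side'):
    c=cap(n,n+'5.png');P=pts(c);h=cv2.cvtColor(c['frame'],cv2.COLOR_RGB2HSV).astype(int);H,S,V=h[...,0],h[...,1],h[...,2]
    m=(c['z_map']>0)&((H<8)|(H>172))&(S>130)&(V>70)&(P[...,1]>.25)&(P[...,1]<.48)&(P[...,2]<.15)&(P[...,0]<.65)
    m=cv2.erode(m.astype(np.uint8),np.ones((2,2)))>0
    A=P[m]
    if len(A):c0=A.mean(0);w=np.linalg.svd(A-c0,full_matrices=False)[2];print(n,len(A),c0.round(3),w.round(3).tolist(),np.percentile(A,[2,98],axis=0).round(3).tolist())
E
```

```text
time_s: 10.73
tcp_pos: [0.4796, 0.3495, 0.0205]
eef_rot: [-179.6, 15.4, -160.1]
contact_force: [0.3, -0.9, 0.4]
gripper_width: 0.0237
gripper_force: 25.0
time_s: 11.15
tcp_pos: [0.4804, 0.3476, 0.0197]
eef_rot: [-179.7, 15.3, -160.9]
contact_force: [-0.1, 0.2, -0.1]
gripper_width: 0.0443
gripper_force: 0.0
time_s: 11.73
tcp_pos: [0.4167, 0.3274, 0.2644]
eef_rot: [-179.9, 15.3, -161.0]
contact_force: [1.6, 2.6, 0.4]
gripper_width: 0.045
gripper_force: 0.0
[  67.7   -3.6  -30.9   14.4  -53.4 -146.4]
top 230 [0.513 0.357 0.016] [[-0.939, -0.344, -0.0], [0.344, -0.939, 0.003], [0.001, -0.002, -1.0]] [[0.466, 0.334, 0.012], [0.568, 0.389, 0.02]]
side 671 [0.518 0.369 0.017] [[-0.908, -0.419, 0.003], [0.419, -0.908, 0.021], [0.006, -0.02, -1.0]] [[0.464, 0.342, 0.009], [0.589, 0.411, 0.021]]
```

View pics/side5.png

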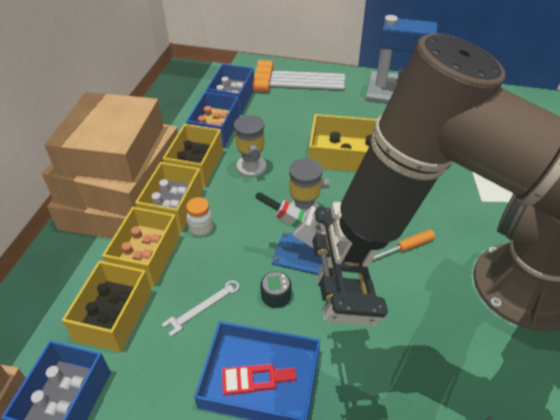

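The side view shows the tag lying flat in the blue tray at (255,378). The insert is still home, with its collar at (292,213).

```bash
python3 - <<'E'
from h import *
A=to([.47,.038,.30],tool(75,-2.5))
E
```

```text
step [ 0.0348 -0.2924 -0.0447] rot [ 5.9  0.6 20.7] rows>= 7.1
```

```bash
python3 drive.py '[[0.035,-0.292,-0.045,5.9,0.6,20.7],[0.035,-0.292,-0.045,5.9,0.6,20.7],[0.035,-0.292,-0.045,5.9,0.6,20.7],[0.035,-0.292,-0.045,5.9,0.6,20.7],[0.035,-0.292,-0.045,5.9,0.6,20.7],[0.035,-0.292,-0.045,5.9,0.6,20.7],[0.035,-0.292,-0.045,5.9,0.6,20.7],[0.035,-0.292,-0.045,5.9,0.6,20.7],[0.035,-0.292,-0.045,5.9,0.6,20.7]]' 0.06
python3 - <<'E'
from h import *
print(get_state()['joints'].round(1))
A=to([.496,.0365,.24],tool(63,-2.5))
E
```

```text
time_s: 12.58
tcp_pos: [0.4701, 0.0337, 0.2966]
eef_rot: [-179.4, 14.8, 177.3]
contact_force: [0.1, -0.7, 0.8]
gripper_width: 0.0599
gripper_force: 0.0
[  36.4  -11.7  -32.1   11.4  -58.9 -134.2]
step [-0.0105  0.0046  0.0613] rot [ -0.6 -12.2  -0.2] rows>= 1.7
```

```bash
python3 drive.py '[[-0.0105,0.004,0.06,-0.6,-12.2,-0.2],[-0.0105,0.004,0.06,-0.6,-12.2,-0.2],[-0.0105,0.004,0.06,-0.6,-12.2,-0.2],[-0.0105,0.004,0.06,-0.6,-12.2,-0.2]]' 0.06
python3 - <<'E'
from h import *
print(get_state()['joints'].round(1))
for n in('wrist','side','top'):
    c=cap(n,n+'6.png');P=pts(c);h=cv2.cvtColor(c['frame'],cv2.COLOR_RGB2HSV).astype(int);H,S,V=h[...,0],h[...,1],h[...,2]
    box=(c['z_map']>0)&(P[...,0]>.51)&(P[...,0]<.64)&(abs(P[...,1]-.034)<.035)&(P[...,2]>.12)&(P[...,2]<.19)
    red=box&((H<8)|(H>172))&(S>130)&(V>60); blk=box&(V<70)&(P[...,0]>.575)&(P[...,2]>.14); grn=box&(H>55)&(H<85)&(S>100)&(P[...,0]<.56)
    for k,m in(('red',red),('blk',blk),('grn',grn)):
        A=P[m]
        if len(A)>5: print(n,k,len(A),np.median(A,0).round(4),np.percentile(A,[4,96],axis=0).round(4).tolist())
        if k=='blk' and len(A)>20: print(np.linalg.svd(A-A.mean(0),full_matrices=False)[2][0].round(3))
E
```

```text
time_s: 12.92
tcp_pos: [0.4918, 0.0368, 0.2359]
eef_rot: [-179.6, 26.7, 178.1]
contact_force: [-0.2, -0.5, 1.1]
gripper_width: 0.0602
gripper_force: 0.0
[  38.3  -13.9  -52.1   30.8  -35.1 -153.2]
wrist red 448 [0.5526 0.0341 0.1553] [[0.5481, 0.02, 0.1529], [0.5574, 0.0482, 0.1577]]
wrist blk 487 [0.5877 0.0336 0.1642] [[0.576, 0.0254, 0.1573], [0.5981, 0.0408, 0.1701]]
[ 0.885 -0.058  0.463]
wrist grn 494 [0.5171 0.036  0.137 ] [[0.5128, 0.0218, 0.1345], [0.5216, 0.0496, 0.1395]]
side red 71 [0.5575 0.0472 0.1533] [[0.5521, 0.0234, 0.1331], [0.5672, 0.0513, 0.1584]]
side blk 141 [0.5968 0.0388 0.1659] [[0.5768, 0.033, 0.1518], [0.618, 0.0429, 0.1768]]
[-0.882  0.053 -0.469]
side grn 57 [0.5212 0.0451 0.1367] [[0.517, 0.0248, 0.1215], [0.53, 0.052, 0.1402]]
top red 46 [0.5522 0.0337 0.156 ] [[0.5497, 0.0187, 0.1515], [0.5568, 0.0457, 0.1589]]
top blk 119 [0.5941 0.0313 0.1695] [[0.5763, 0.0242, 0.1577], [0.6165, 0.0387, 0.1777]]
[-0.892  0.04  -0.45 ]
top grn 38 [0.5173 0.0313 0.1373] [[0.5127, 0.0215, 0.1342], [0.5198, 0.046, 0.1409]]
```

View pics/wrist6.png

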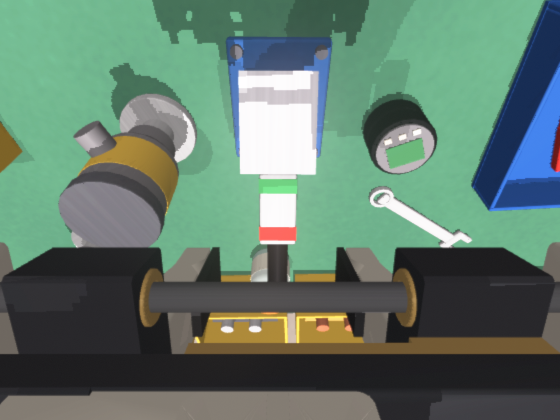

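The wrist view shows the collar at (278,210), with the green band at (279,186), the red band at (278,233) and the black shank below. The fingers straddle it.

```bash
python3 - <<'E'
from h import *
p=np.array([.5501,.0347,.1163]);T=tool(63,-2.7);z=T.apply([0,0,1])
a=to(p-z*.05,T); to(p,T,frm=a)
E
```

```text
step [ 0.0104 -0.0031  0.0871] rot [0.3 0.1 0.6] rows>= 2.1
step [ 0.   -0.    0.05] rot [0. 0. 0.] rows>= 1.2
```

```bash
python3 drive.py '[[0.0104,-0.003,0.03,0.3,0.1,0.6],[0.0104,-0.003,0.06,0.3,0.1,0.6],[0.0104,-0.003,0.087,0.3,0.1,0.6],[0.0104,-0.003,0.087,0.3,0.1,0.6],[0.0104,-0.003,0.087,0.3,0.1,0.6]]'
python3 - <<'E'
from h import *
print(get_state()['joints'].round(1))
p=np.array([.5501,.0347,.1163]);T=tool(63,-2.7)
to(p,T)
E
```

```text
time_s: 13.48
tcp_pos: [0.5318, 0.0337, 0.1661]
eef_rot: [-179.9, 26.2, 177.2]
contact_force: [0.5, -0.4, -0.1]
gripper_width: 0.0601
gripper_force: 0.0
[  28.    -4.   -57.9   45.7  -18.6 -162.3]
step [0.0057 0.002  0.0527] rot [-0.1 -0.8 -0.1] rows>= 1.3
```

```bash
python3 drive.py '[[0.003,0.002,0.02,0,-0.4,0],[0.0057,0.002,0.04,0,-0.8,0],[0.0057,0.002,0.0527,0,-0.8,0],[0.0057,0.002,0.0527,0,-0.8,0],[0.0057,0.002,0.0527,0,-0.8,0]]'
python3 - <<'E'
from h import *
print(get_state()['joints'].round(1))
p=np.array([.5501,.0347,.1163]);T=tool(63,-2.7)
to(p,T)
E
```

```text
time_s: 13.9
tcp_pos: [0.5591, 0.0344, 0.1373]
eef_rot: [179.8, 25.1, 177.3]
contact_force: [0.3, -0.5, -0.4]
gripper_width: 0.0598
gripper_force: 0.0
[  22.1    1.5  -58.    54.3  -12.5 -166.3]
step [ 0.0171 -0.0002  0.0152] rot [ 0.2 -1.9 -0. ] rows>= 0.5
```

```bash
python3 drive.py '[[0,0,0,0,0,0],[0,0,0,0,0,0],[0,0,0,0,0,0],[0,0,0,0,0,0],[0,0,0,0,0,0],[0,0,0,0,0,0],[0,0,0,0,0,0]]' 0.0 60
python3 - <<'E'
from h import *
s=get_state();print(s['joints'].round(1),s['contact_force'].round(1),s['moment'].round(2))
p,Rr=cur()
a=R.from_euler('z',-2.7,degrees=True).apply([np.cos(np.radians(30)),0,np.sin(np.radians(30))])
to(p+a*.02);to(p+a*.11)
E
```

```text
time_s: 14.48
tcp_pos: [0.5578, 0.0342, 0.136]
eef_rot: [179.8, 25.0, 177.4]
contact_force: [-1.2, -0.8, 3.0]
gripper_width: 0.0294
gripper_force: 59.9
[  22.     1.5  -58.2   54.4  -12.4 -166.4] [-1.2 -0.8  3. ] [-0.48  1.38 -0.31]
step [-0.0199 -0.     -0.0017] rot [0. 0. 0.] rows>= 0.5
step [-1.096e-01 -1.000e-04 -9.600e-03] rot [0. 0. 0.] rows>= 2.6
```

```bash
python3 drive.py '[[-0.006,0,-0.0005,0,0,0],[-0.012,0,-0.001,0,0,0],[-0.018,0,-0.0015,0,0,0],[-0.024,0,-0.002,0,0,0]]'
python3 drive.py '[[-0.008,0,-0.0007,0,0,0],[-0.016,0,-0.0014,0,0,0],[-0.024,0,-0.002,0,0,0],[-0.03,0,-0.0026,0,0,0]]'
python3 drive.py '[[-0.012,0,-0.001,0,0,0],[-0.024,0,-0.002,0,0,0],[-0.036,0,-0.003,0,0,0],[-0.048,0,-0.0042,0,0,0],[-0.06,0,-0.01,0,0,0],[-0.06,0,-0.01,0,0,0]]'
python3 - <<'E'
from h import *
print(get_state()['joints'].round(1)); c=cap('side')
cv2.imwrite('pics/s7.png',cv2.resize(c['frame'][110:290,180:380],None,fx=3,fy=3)[:,:,::-1])
E
```

```text
time_s: 14.82
tcp_pos: [0.5681, 0.0296, 0.1382]
eef_rot: [-179.8, 24.0, 177.3]
contact_force: [-59.8, 21.2, -4.9]
gripper_width: 0.0294
gripper_force: 60.1
time_s: 15.15
tcp_pos: [0.5854, 0.024, 0.1444]
eef_rot: [-179.3, 23.0, 177.3]
contact_force: [-52.9, 14.9, -26.3]
gripper_width: 0.0292
gripper_force: 58.5
time_s: 15.65
tcp_pos: [0.6564, 0.0305, 0.1979]
eef_rot: [179.8, 25.0, 177.4]
contact_force: [0.9, 0.6, -3.2]
gripper_width: 0.0293
gripper_force: 59.8
[  24.6    6.8  -36.    25.1  -26.7 -137.7]
```

View pics/s7.png

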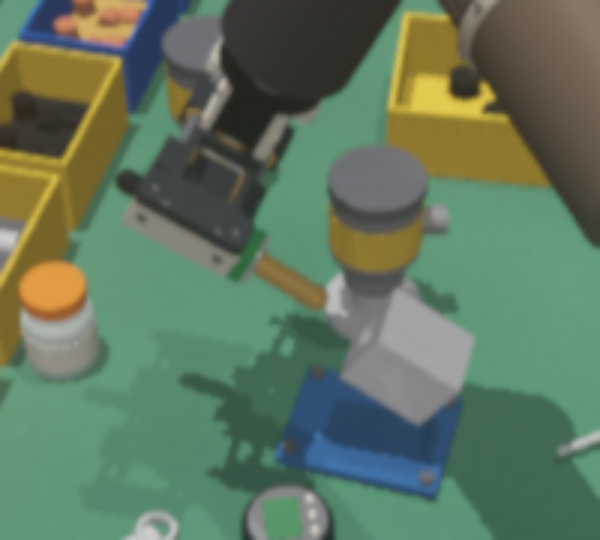

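The crop shows the insert fully out, with the green band at (250,250), the brass shank ending at (325,295) and the holder block below it.

```bash
python3 drive.py '[[-0.01,0,-0.01,0,0,-60],[-0.01,0,-0.01,0,0,-60],[-0.01,0,-0.01,0,0,-60],[-0.01,0,-0.01,0,0,-60],[-0.01,0,-0.01,0,0,-60],[-0.01,0,-0.01,0,0,-60],[-0.01,0,-0.01,0,0,-60],[-0.01,0,-0.01,0,0,-60],[-0.01,0,-0.01,0,0,-60],[-0.01,0,-0.01,0,0,-60]]'
python3 drive.py '[[0,0,0,0,0,-60],[0,0,0,0,0,-60],[0,0,0,0,0,-60],[0,0,0,0,0,-60],[0,0,0,0,0,-60],[0,0,0,0,0,-60],[0,0,0,0,0,-60],[0,0,0,0,0,-60],[0,0,0,0,0,-60],[0,0,0,0,0,-60]]'
python3 drive.py '[[0,0,0,0,0,-60],[0,0,0,0,0,-60],[0,0,0,0,0,-60],[0,0,0,0,0,-60],[0,0,0,0,0,-60],[0,0,0,0,0,-60],[0,0,0,0,0,-60],[0,0,0,0,0,-60],[0,0,0,0,0,-60],[0,0,0,0,0,-60]]'
cat >> h.py <<'E'
def see(names=('side','top','wrist'),zmin=.1):
    for n in names:
        c=cap(n);P=pts(c);h=cv2.cvtColor(c['frame'],cv2.COLOR_RGB2HSV).astype(int);H,S,V=h[...,0],h[...,1],h[...,2]
        box=(c['z_map']>0)&(P[...,0]>.5)&(P[...,0]<.85)&(abs(P[...,1]-.034)<.035)&(P[...,2]>zmin)&(P[...,2]<.35)
        for k,m in(('red',((H<8)|(H>172))&(S>130)&(V>60)),('brass',(H>=8)&(H<26)&(S>90)),('grn',(H>50)&(H<85)&(S>110)),('blk',(V<45))):
            q=cv2.erode((m&box).astype(np.uint8),np.ones((2,2)))>0;A=P[q]
            if len(A)>8:
                l=np.percentile(A,[4,96],axis=0).round(4);print(n,k,len(A),np.median(A,0).round(4),l.tolist(),np.linalg.svd(A-A.mean(0),full_matrices=False)[2][0].round(3))
E
python3 - <<'E'
from h import *
s=get_state();print(s['joints'].round(1))
see()
E
```

```text
time_s: 16.53
tcp_pos: [0.6581, 0.0291, 0.2087]
eef_rot: [-158.2, 12.2, -120.1]
contact_force: [0.3, 0.2, -3.9]
gripper_width: 0.0291
gripper_force: 59.9
time_s: 17.37
tcp_pos: [0.6586, 0.0293, 0.2092]
eef_rot: [-158.1, -12.0, -65.0]
contact_force: [-0.8, 0.4, -2.6]
gripper_width: 0.0291
gripper_force: 59.9
time_s: 18.2
tcp_pos: [0.6588, 0.0293, 0.2094]
eef_rot: [-179.8, -24.9, -2.7]
contact_force: [-0.1, -0.4, -3.8]
gripper_width: 0.0292
gripper_force: 59.9
[ 24.7   6.5 -34.2  23.3 -28.9  44.2]
side brass 179 [0.737  0.027  0.2568] [[0.7131, 0.0188, 0.2434], [0.7613, 0.0324, 0.269]] [ 0.993  0.056 -0.103]
side grn 36 [0.7002 0.0368 0.2466] [[0.6954, 0.0165, 0.2264], [0.7099, 0.0413, 0.2505]] [ 0.359  0.714 -0.602]
top brass 169 [0.7348 0.0174 0.2574] [[0.7117, 0.01, 0.2473], [0.7569, 0.0242, 0.2683]] [-0.908  0.112 -0.404]
top grn 36 [0.6959 0.0228 0.2483] [[0.6925, 0.0104, 0.2456], [0.6984, 0.0352, 0.2511]] [-0.046 -0.996 -0.07 ]
wrist red 1475 [0.6605 0.029  0.2324] [[0.6555, 0.0153, 0.2299], [0.6654, 0.0429, 0.2349]] [-0.095 -0.994 -0.056]
wrist brass 9780 [0.7168 0.0219 0.2657] [[0.6381, 0.0051, 0.2473], [0.7566, 0.0574, 0.3052]] [-0.909  0.09   0.406]
wrist grn 1804 [0.6967 0.0248 0.2486] [[0.6918, 0.0109, 0.2462], [0.7016, 0.0387, 0.2511]] [-0.091 -0.995 -0.04 ]
wrist blk 7997 [0.638  0.0264 0.3112] [[0.6243, 0.0013, 0.2078], [0.6589, 0.0664, 0.3171]] [ 0.115 -0.031  0.993]
```

```bash
cat > kin.py <<'E'
from h import *
from scipy.optimize import least_squares
D=[([-55.859,20.546,.682,0,-70.136,-16.507],[.2043,-.6428,.2256],[179.9,0,-162.4]),
([52.9,-41.2,-58.3,58.5,-50.5,-173.5],[.4473,.013,.4554],[-179.8,55.1,179.8]),
([28,-2.7,-5.9,-.3,-87.4,-120.7],[.4693,.0344,.3946],[-179.9,-.7,177.3]),
([10.6,54.3,66.7,-32.8,-158.6,-127.7],[.6495,.033,.3597],[-179.9,-60,177.3]),
([13.1,49.5,30.4,-17.2,-128.3,-108.9],[.5699,.0343,.1938],[179.9,-59.6,177.5]),
([54.8,12,8.2,-4.6,-89.5,-144.2],[.457,.3689,.3652],[180,-5.7,-179.6]),
([63.9,4.5,-36.9,31.3,-42.1,-173.5],[.4981,.3445,.2192],[-179.3,23,-177.2]),
([60.7,5.6,-47.3,41.8,-26.2,-173.6],[.489,.351,.1591],[179.7,23.9,-166.8]),
([67.7,-3.6,-30.9,14.4,-53.4,-146.4],[.4167,.3274,.2644],[-179.9,15.3,-161]),
([22.1,1.5,-58,54.3,-12.5,-166.3],[.5591,.0344,.1373],[179.8,25.1,177.3]),
([24.6,6.8,-36,25.1,-26.7,-137.7],[.6564,.0305,.1979],[179.8,25,177.4]),
([24.7,6.5,-34.2,23.3,-28.9,44.2],[.6588,.0293,.2094],[-179.8,-24.9,-2.7])]
e=lambda a,q:R.from_euler(a,q,degrees=True)
def fk(v,q,s4,s6):
    p=np.zeros(3);r0=e('z',q[0]);t=r0.apply(v[0:3])
    for ax,an,o in(('y',q[1],v[3:6]),('y',-q[2],v[6:9]),('x',s4*q[3],v[9:12]),('y',-q[4],v[12:15]),('x',s6*q[5],v[15:18])):
        r0=r0*e(ax,an);t=t+r0.apply(o)
    return t,r0*R.from_rotvec(v[18:21])
def res(v,s4,s6):
    o=[]
    for q,p,w in D:
        t,rr=fk(v,q,s4,s6);o+=list(t-p)+list(.3*(e('xyz',w).inv()*rr).as_rotvec())
    return np.r_[o,1e-4*v[:18]]
LO=np.array([-176.03,-82.01,-58.28,-173.87,-174.79,-173.66]);HI=np.array([176.03,121.73,71.71,95.51,-.11,173.66])
def fit():
    best=None
    for s4 in(1,-1):
        for s6 in(1,-1):
            for a in([0,0,0],[1.2,1.2,1.2],[0,1.57,0],[2,0,2],[0,0,3]):
                v=np.zeros(21);v[2]=.4;v[5]=.4;v[6]=.4;v[15]=.25;v[18:]=a
                s=least_squares(res,v,args=(s4,s6))
                if best is None or s.cost<best[0]:best=(s.cost,s.x,s4,s6)
    return best
def ik(K,p,Rt,q0):
    f=lambda q:(lambda t,rr:np.r_[(t-p)*1000,.3*1000*(Rt.inv()*rr).as_rotvec()])(*fk(K[1],q,K[2],K[3]))
    s=least_squares(f,np.clip(q0,LO+.01,HI-.01),bounds=(LO,HI));return s.x,np.abs(s.fun).max()
E
python3 - <<'E'
from kin import *
import pickle
K=fit();pickle.dump(K,open('K.pkl','wb'));print(K[0],K[2:],K[1].round(4),np.abs(res(*K[1:])).max())
# reach along bore: TCP at axial s, tool perp to axis, rolled rho about axis, flipped 180 about tool z
h0=e('z',-2.6);ax=h0.apply([np.cos(np.pi/6),0,.5]);m=np.array([.5155,.036,.12])
for el in(30,27):
  d=90-el
  for rho in(0,20,-20,40,-40,60,-60):
    T0=tool(d,-2.6)
    T=R.from_rotvec(ax*np.radians(rho))*T0*e('z',180)
    out=[]
    for s in(.06,.045,.03,.015,0):
        b=min(ik(K,m+ax*s+T.apply([0,0,.005]),T,q0) [1] for q0 in([22,1,-50,50,-15,20],[22,1,-50,20,-40,20],[10,20,-40,-40,-40,44],[40,0,-40,60,-60,44]))
        out.append(round(b,1))
    print(el,rho,out)
E
```

```text
2.536942181867445e-06 (-1, -1) [ 2.0000e-04 -4.0000e-04  1.9980e-01  6.0000e-04  2.0000e-04  6.0130e-01
  2.3170e-01  3.0000e-04 -8.0000e-04  2.3200e-01 -9.6000e-02  4.0000e-04
  1.8900e-01 -9.6000e-02 -9.0000e-04  1.8920e-01 -3.0000e-04 -1.0000e-04
 -1.2090e+00  1.2096e+00 -1.2093e+00] 0.0008191422908688795
30 0 [np.float64(14.5), np.float64(19.7), np.float64(24.7), np.float64(29.7), np.float64(34.7)]
30 20 [np.float64(0.0), np.float64(0.0), np.float64(0.0), np.float64(0.0), np.float64(0.0)]
30 -20 [np.float64(1.8), np.float64(7.6), np.float64(13.3), np.float64(18.9), np.float64(24.4)]
30 40 [np.float64(0.0), np.float64(0.0), np.float64(0.0), np.float64(0.0), np.float64(0.0)]
30 -40 [np.float64(0.0), np.float64(0.0), np.float64(0.0), np.float64(0.0), np.float64(0.0)]
30 60 [np.float64(0.0), np.float64(0.0), np.float64(0.0), np.float64(0.0), np.float64(0.0)]
30 -60 [np.float64(0.0), np.float64(0.0), np.float64(0.0), np.float64(0.0), np.float64(0.0)]
27 0 [np.float64(2.4), np.float64(7.6), np.float64(12.7), np.float64(17.8), np.float64(22.9)]
27 20 [np.float64(0.0), np.float64(0.0), np.float64(0.0), np.float64(0.0), np.float64(0.0)]
27 -20 [np.float64(0.0), np.float64(0.0), np.float64(3.5), np.float64(9.1), np.float64(14.7)]
27 40 [np.float64(0.0), np.float64(0.0), np.float64(0.0), np.float64(0.0), np.float64(0.0)]
27 -40 [np.float64(0.0), np.float64(0.0), np.float64(0.0), np.float64(0.0), np.float64(0.0)]
27 60 [np.float64(0.0), np.float64(0.0), np.float64(0.0), np.float64(0.0), np.float64(0.0)]
27 -60 [np.float64(0.0), np.float64(0.0), np.float64(0.0), np.float64(0.0), np.float64(0.0)]
```

```bash
cat > plan.py <<'E'
from kin import *
import pickle,sys
K=pickle.load(open('K.pkl','rb'))
ax=e('z',-2.6).apply([np.cos(np.pi/6),0,.5]);m=np.array([.5155,.036,.12])
def dirv(el,yaw):return e('z',yaw).apply([np.cos(np.radians(el)),0,np.sin(np.radians(el))])
def target(ut,ct,sc,rho,Rc,axis=ax,mouth=m):
    "tool pose putting insert (dir ut, centre ct in tool frame) at axial sc on bore, rolled rho about it"
    T0=R.align_vectors([axis],[Rc.apply(ut)])[0]*Rc
    T=R.from_rotvec(axis*np.radians(rho))*T0
    return mouth+axis*sc-T.apply(ct),T
E
python3 - <<'E'
from plan import *
p,Rc=cur();u=dirv(24,-6.5);c=np.array([.6850,.026,.2265])
ut=Rc.inv().apply(u);ct=Rc.inv().apply(c-p);print(ut.round(4).tolist(),ct.round(4).tolist(),Rc.as_euler('xyz',degrees=True).round(2).tolist())
q0=get_state()['joints']
for rho in(-25,-35):
    q=q0
    for sc in(.15,.11,.09,.07,.05):
        pt,T=target(ut,ct,sc,rho,Rc);q,er=ik(K,pt,T,q);print(rho,sc,q.round(1),round(er,2))
pt,T=target(ut,ct,.13,-30,Rc);to(pt,T)
E
```

```text
[0.9982, 0.0578, 0.0154] [0.0306, 0.0022, -0.0041] [-179.75, -24.94, -2.88]
-25 0.15 [ 32.   10.5 -50.8  68.  -41.3  -6. ] 0.0
-25 0.11 [ 33.2   9.3 -55.6  71.1 -40.6 -11.6] 0.0
-25 0.09 [ 33.9   8.9 -58.   72.7 -40.3 -14.4] 0.0
-25 0.07 [ 36.4   9.  -58.3  69.2 -41.1 -14.1] 6.52
-25 0.05 [ 39.1   9.2 -58.3  65.2 -42.1 -13.3] 13.86
-35 0.15 [ 37.6  16.  -47.2  63.2 -52.8  -8. ] 0.0
-35 0.11 [ 39.8  15.2 -51.7  64.1 -52.  -12.8] 0.0
-35 0.09 [ 41.1  14.9 -53.9  64.4 -51.6 -15.2] 0.0
-35 0.07 [ 42.5  14.6 -56.   64.6 -51.2 -17.6] 0.0
-35 0.05 [ 43.9  14.5 -58.1  64.8 -50.8 -20.1] 0.0
step [-0.0689  0.0023  0.0162] rot [-30.3   5.   -2.4] rows>= 4.3
```

```bash
python3 - <<'E'
from plan import *
p,Rc=cur();ut=[.9982,.0578,.0154];ct=[.0306,.0022,-.0041]
pt,T=target(ut,ct,.13,-40,Rc);to(pt,T)
E
```

```text
step [-0.069   0.003   0.0158] rot [-40.3   4.6  -2. ] rows>= 5.7
```

```bash
python3 drive.py '[[-0.035,0.0015,0.008,-20,2.3,-1],[-0.035,0.0015,0.008,-20,2.3,-1],[-0.035,0.0015,0.008,-20,2.3,-1],[-0.069,0.003,0.0158,-40.3,4.6,-2],[-0.069,0.003,0.0158,-40.3,4.6,-2],[-0.069,0.003,0.0158,-40.3,4.6,-2],[-0.069,0.003,0.0158,-40.3,4.6,-2],[-0.069,0.003,0.0158,-40.3,4.6,-2]]'
python3 - <<'E'
from plan import *
s=get_state();print(s['joints'].round(1),s['contact_force'])
ut=np.array([.9982,.0578,.0154]);ct=np.array([.0306,.0022,-.0041]);p,Rc=cur()
print('expect centre',(p+Rc.apply(ct)).round(4),'dir',Rc.apply(ut).round(3), 'bore pt',(m+ax*.13).round(4),ax.round(3))
for n in('side','top'): cap(n,n+'8.png')
see(('side','top','wrist'))
E
```

```text
time_s: 19.02
tcp_pos: [0.6046, 0.0325, 0.1638]
eef_rot: [137.6, -28.4, 1.5]
contact_force: [1.1, 1.0, -4.1]
gripper_width: 0.029
gripper_force: 59.8
[ 41.1  19.1 -47.3  61.5 -57.8 -11.3] [ 1.14965997  1.02194793 -4.05889883]
expect centre [0.6293 0.0342 0.1823] dir [ 0.866 -0.03   0.499] bore pt [0.628  0.0309 0.185 ] [ 0.865 -0.039  0.5  ]
side brass 151 [0.6794 0.0383 0.2185] [[0.6577, 0.033, 0.2052], [0.7013, 0.0427, 0.2316]] [-0.862  0.026 -0.507]
side grn 26 [0.6423 0.0435 0.2022] [[0.637, 0.035, 0.1951], [0.6468, 0.0537, 0.2106]] [ 0.354  0.729 -0.586]
top red 14 [0.6034 0.0322 0.1876] [[0.6, 0.0135, 0.1748], [0.6099, 0.0382, 0.1931]] [-0.286  0.818  0.499]
top brass 145 [0.6738 0.0287 0.222 ] [[0.5821, 0.0218, 0.21], [0.6981, 0.0488, 0.258]] [-0.967  0.207  0.151]
top grn 39 [0.6387 0.0309 0.2051] [[0.6336, 0.0113, 0.195], [0.644, 0.0476, 0.212]] [-0.011  0.994  0.113]
wrist red 1501 [0.6057 0.0429 0.1854] [[0.5986, 0.0323, 0.1771], [0.6129, 0.0534, 0.1938]] [-0.345 -0.771  0.535]
wrist brass 6830 [0.6727 0.0373 0.2229] [[0.5752, 0.0275, 0.2063], [0.6983, 0.0656, 0.2636]] [-0.921  0.228  0.315]
wrist grn 1803 [0.6403 0.0416 0.2054] [[0.6331, 0.031, 0.1972], [0.6475, 0.052, 0.2138]] [-0.349 -0.764  0.543]
wrist blk 1242 [0.5753 0.0424 0.1619] [[0.5661, 0.0325, 0.1527], [0.6002, 0.0672, 0.2426]] [-0.191 -0.286 -0.939]
```

```bash
python3 - <<'E'
import cv2,numpy as np
a=cv2.imread('pics/side8.png')[130:260,220:360];b=cv2.imread('pics/top8.png')[150:280,190:330]
cv2.imwrite('pics/m8.png',np.hstack([cv2.resize(x,(400,371)) for x in(a,b)]))
E
```

```text
(no output)
```

View pics/m8.png

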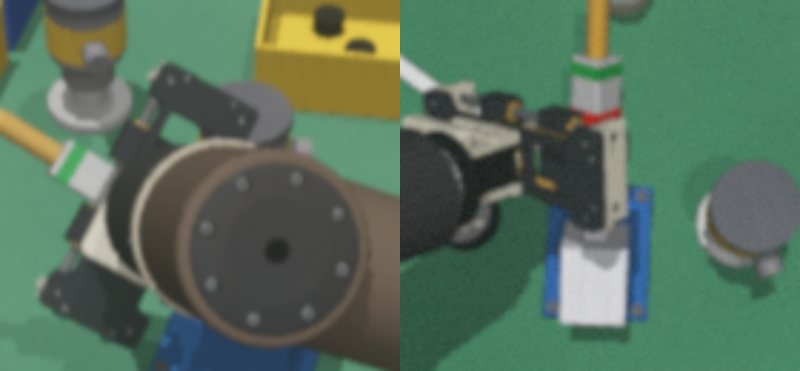

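The left (side) and right (top) crops show the held insert in line with the bore. Brass points outward at (595,30), the collar is at (595,90) and the block is at (595,280), all collinear in the top view.

```bash
python3 - <<'E'
from plan import *
p,Rc=cur();n=Rc.apply([0,0,-1]);print('tcp',p.round(4),'n',n.round(3))
cw=np.array([.623,.04225,.1954])-.015*n
ct=np.array([.0306,.0022,-.0041]);ut=np.array([.9982,.0578,.0154])
c=p+Rc.apply(ct);u=Rc.apply(ut)
for k in(cw,c):
    d=k-m;s=d@ax;w=d-s*ax;print('centre',k.round(4),'s',round(s,4),'off y',round(w[1],4),'off z',round(w[2],4))
print(get_state()['joints'].round(1))
# brass top-camera axis check
for x,y in((.6738,.0287),):print('bore y there',m[1]+(x-m[0])*ax[1]/ax[0])
E
```

```text
tcp [0.6037 0.029  0.1672] n [-0.369  0.659  0.656]
centre [0.6285 0.0324 0.1856] s 0.1307 off y 0.0015 off z 0.0002
centre [0.6283 0.0306 0.1858] s 0.1307 off y -0.0003 off z 0.0005
[ 40.7  18.4 -47.5  61.4 -57.5 -11. ]
bore y there 0.028811639063235573
```

```bash
python3 - <<'E'
from plan import *
p,Rc=cur();print('per mm inward',(Rc.inv().apply(-ax)*.01).round(5))
q=get_state()['joints']
for s in(.03,.05,.07,.08):
    q,er=ik(K,p-ax*s,Rc,q);print(s,q.round(1),round(er,2))
E
```

```text
per mm inward [-0.00998 -0.00059 -0.00018]
0.03 [ 42.7  18.1 -50.7  61.4 -56.8 -14.4] 0.0
0.05 [ 44.2  17.9 -52.8  61.3 -56.3 -16.7] 0.0
0.07 [ 45.7  17.8 -54.8  61.1 -55.8 -19. ] 0.0
0.08 [ 46.6  17.8 -55.8  61.  -55.5 -20.2] 0.0
```

```bash
python3 drive.py '[[-0.012,-0.0007,-0.0002,0,0,0],[-0.024,-0.0014,-0.0004,0,0,0],[-0.036,-0.0021,-0.0006,0,0,0],[-0.042,-0.0025,-0.0007,0,0,0],[-0.046,-0.0027,-0.0008,0,0,0],[-0.046,-0.0027,-0.0008,0,0,0]]'
python3 drive.py '[[-0.004,-0.0002,-0.0001,0,0,0],[-0.008,-0.0005,-0.0001,0,0,0],[-0.012,-0.0007,-0.0002,0,0,0],[-0.012,-0.0007,-0.0002,0,0,0]]'
python3 - <<'E'
from plan import *
p,Rc=cur();ct=np.array([.0306,.0022,-.0041]);d=p+Rc.apply(ct)-m;s=d@ax;print('s',s.round(4),(d-s*ax).round(4),get_state()['contact_force'].round(1))
E
```

```text
time_s: 19.77
tcp_pos: [0.563, 0.0309, 0.1437]
eef_rot: [138.1, -28.5, 1.3]
contact_force: [0.2, -0.8, -3.5]
gripper_width: 0.0289
gripper_force: 59.8
time_s: 20.1
tcp_pos: [0.5527, 0.0312, 0.1374]
eef_rot: [138.1, -28.5, 1.2]
contact_force: [-0.0, 0.1, -3.9]
gripper_width: 0.0287
gripper_force: 59.8
s 0.0717 [-0.0001 -0.0003  0.0001] [-0.   0.1 -3.9]
```

```bash
python3 drive.py '[[-0.005,-0.0003,-0.0001,0,0,0],[-0.01,-0.0006,-0.0002,0,0,0],[-0.015,-0.0009,-0.0003,0,0,0],[-0.02,-0.0012,-0.0004,0,0,0],[-0.02,-0.0012,-0.0004,0,0,0]]'
python3 - <<'E'
from plan import *
p,Rc=cur();ct=np.array([.0306,.0022,-.0041]);d=p+Rc.apply(ct)-m;s=d@ax;print('s',s.round(4),(d-s*ax).round(4))
see(('side','top'))
E
```

```text
time_s: 20.52
tcp_pos: [0.5351, 0.032, 0.1273]
eef_rot: [138.1, -28.4, 1.3]
contact_force: [-0.0, -1.6, -3.1]
gripper_width: 0.0289
gripper_force: 59.8
s 0.0513 [-0.0001 -0.0003  0.0002]
side brass 146 [0.611  0.0394 0.181 ] [[0.589, 0.0335, 0.1662], [0.6331, 0.0438, 0.1939]] [-0.868  0.038 -0.495]
side grn 27 [0.5732 0.0446 0.1661] [[0.5681, 0.0351, 0.1564], [0.5786, 0.0547, 0.1723]] [ 0.353  0.742 -0.569]
top red 21 [0.5357 0.036  0.1475] [[0.5322, 0.0143, 0.137], [0.5417, 0.051, 0.1551]] [ 0.051 -0.993 -0.103]
top brass 125 [0.608  0.0311 0.1857] [[0.5177, 0.0241, 0.1705], [0.6298, 0.0476, 0.2239]] [-0.967  0.172  0.19 ]
top grn 30 [0.5704 0.0334 0.165 ] [[0.5667, 0.0124, 0.157], [0.5757, 0.0502, 0.1737]] [-0.014  0.995  0.104]
```

```bash
python3 drive.py '[[0,0,0,0,0,0],[0,0,0,0,0,0],[0,0,0,0,0,0],[0,0,0,0,0,0],[0,0,0,0,0,0],[0,0,0,0,0,0]]' 0.05
python3 - <<'E'
from plan import *
see(('side','top','wrist'))
E
```

```text
time_s: 21.12
tcp_pos: [0.5362, 0.0323, 0.1281]
eef_rot: [138.1, -28.5, 1.2]
contact_force: [-0.3, 0.5, -0.1]
gripper_width: 0.0496
gripper_force: 0.0
side brass 141 [0.6152 0.0355 0.168 ] [[0.5914, 0.0295, 0.1566], [0.6368, 0.04, 0.1796]] [-0.915  0.058 -0.4  ]
side grn 28 [0.5757 0.0419 0.1573] [[0.5713, 0.0305, 0.1404], [0.5831, 0.0518, 0.1655]] [ 0.315  0.602 -0.734]
top red 31 [0.5364 0.0313 0.1436] [[0.5312, 0.0148, 0.1349], [0.5417, 0.0487, 0.149]] [ 0.103  0.995 -0.01 ]
top brass 131 [0.6111 0.0266 0.1711] [[0.5857, 0.0195, 0.1591], [0.6334, 0.0339, 0.1823]] [-0.972  0.146  0.184]
top grn 35 [0.5732 0.0289 0.1581] [[0.5681, 0.0105, 0.1472], [0.5776, 0.0452, 0.1638]] [-0.013  0.984  0.175]
wrist red 1431 [0.5375 0.0418 0.1423] [[0.5309, 0.0296, 0.135], [0.544, 0.0533, 0.1498]] [-0.266 -0.835  0.481]
wrist brass 6663 [0.601  0.0372 0.1735] [[0.5044, 0.0266, 0.1571], [0.6338, 0.0672, 0.2311]] [-0.871  0.215  0.442]
wrist grn 1602 [0.5738 0.0399 0.1587] [[0.5673, 0.028, 0.1514], [0.5802, 0.0514, 0.166]] [-0.271 -0.836  0.477]
wrist blk 1284 [0.5127 0.0439 0.173 ] [[0.5045, 0.0224, 0.122], [0.5311, 0.0676, 0.2168]] [-0.082 -0.387 -0.918]
```

```bash
python3 - <<'E'
from plan import *
red=np.array([.5375,.0418,.1423]);grn=np.array([.5738,.0399,.1587])
p,Rc=cur();u=(grn-red)/np.linalg.norm(grn-red);b=np.array([-.268,-.836,.479]);b-=u*(b@u);b/=np.linalg.norm(b)
if b@Rc.apply([0,1,0])<0:b=-b
T=R.from_matrix(np.stack([u,b,np.cross(u,b)],1));z=T.apply([0,0,1])
c=(red+grn)/2+.015*z
d=c-m;s=d@ax;print('u',u.round(3),'c',c.round(4),'s',s.round(4),'off',(d-s*ax).round(4),'turn',(Rc.inv()*T).as_rotvec(degrees=True).round(1))
# top-camera check of red/green y
pt=c+.019*u+.008*z
q,er=ik(K,pt,T,get_state()['joints']);print(q.round(1),round(er,2))
to(pt,T)
# home pose feasibility
Th=R.align_vectors([ax],[u])[0]*T
ph=m+ax*.03+Th.apply(T.inv().apply(pt-c));q,er=ik(K,ph,Th,q);print('home',q.round(1),round(er,2),ph.round(4))
np.savez('g.npz',c=c,u=u,pt=pt,ph=ph,Th=Th.as_matrix(),T=T.as_matrix())
E
```

```text
u [ 0.91  -0.048  0.411] c [0.5605 0.0327 0.1389] s 0.0485 off [ 0.003  -0.0014 -0.0053] turn [ 8.1 -5.6  0.5]
[ 39.1  15.2 -48.8  55.8 -49.2  -5.5] 0.0
step [ 0.0448 -0.0024  0.0113] rot [ 8.1 -5.6  0.5] rows>= 1.4
home [ 39.7  13.2 -55.7  65.7 -48.1 -18.4] 0.0 [0.5611 0.0297 0.1386]
```

```bash
python3 drive.py '[[0.015,-0.0008,0.002,3,-2,0.2],[0.03,-0.0016,0.006,6,-4,0.4],[0.0448,-0.0024,0.0113,8.1,-5.6,0.5],[0.0448,-0.0024,0.0113,8.1,-5.6,0.5],[0.0448,-0.0024,0.0113,8.1,-5.6,0.5]]'
python3 drive.py '[[0,0,0,0,0,0],[0,0,0,0,0,0],[0,0,0,0,0,0],[0,0,0,0,0,0],[0,0,0,0,0,0],[0,0,0,0,0,0]]' 0.0 50
python3 - <<'E'
from plan import *
g=np.load('g.npz');Th=R.from_matrix(g['Th']);p,Rc=cur()
print('err',(p-g['pt']).round(4),get_state()['contact_force'].round(1))
see(('wrist','top'))
to(g['ph']+ax*.0185,Th); to(g['ph'],Th)
E
```

```text
time_s: 21.68
tcp_pos: [0.5808, 0.0269, 0.1411]
eef_rot: [148.1, -24.4, -3.1]
contact_force: [-0.7, -0.9, -0.6]
gripper_width: 0.0502
gripper_force: 0.0
time_s: 22.18
tcp_pos: [0.5798, 0.0274, 0.1402]
eef_rot: [148.0, -24.3, -2.9]
contact_force: [-3.8, 1.4, -0.3]
gripper_width: 0.0296
gripper_force: 49.9
err [-0.0005  0.0001 -0.0004] [-3.8  1.4 -0.3]
wrist brass 7429 [0.5972 0.0379 0.1764] [[0.5584, 0.0266, 0.1584], [0.6357, 0.0628, 0.2421]] [-0.615  0.212  0.759]
wrist grn 715 [0.5763 0.0402 0.1598] [[0.5719, 0.0288, 0.153], [0.5808, 0.0513, 0.1667]] [-0.244 -0.835  0.494]
wrist blk 711 [0.5657 0.0523 0.2135] [[0.553, 0.0308, 0.1733], [0.5835, 0.0602, 0.2317]] [-0.266 -0.32  -0.909]
top brass 128 [0.6089 0.0276 0.1725] [[0.5227, 0.0218, 0.162], [0.6334, 0.0521, 0.2359]] [-0.813  0.169  0.557]
step [ 0.0006  0.0031 -0.0077] rot [0.  5.  2.8] rows>= 0.8
step [-0.0178  0.0022 -0.0061] rot [0.  5.  2.8] rows>= 0.8
```

```bash
python3 drive.py '[[0.0003,0.0015,-0.0038,0,2.5,1.4],[0.0006,0.0031,-0.0077,0,5,2.8],[0.0006,0.0031,-0.0077,0,5,2.8]]'
python3 - <<'E'
from plan import *
g=np.load('g.npz');Th=R.from_matrix(g['Th'])
print(get_state()['contact_force'].round(1)); to(g['ph'],Th); to(g['ph']-ax*.004,Th)
E
```

```text
time_s: 22.53
tcp_pos: [0.5761, 0.0284, 0.1473]
eef_rot: [147.9, -30.1, -2.6]
contact_force: [-0.7, -1.2, -2.8]
gripper_width: 0.0296
gripper_force: 49.9
[-0.7 -1.2 -2.8]
step [-0.0174 -0.0005 -0.0003] rot [ 0.  -0.1 -0. ] rows>= 0.4
step [-0.0214 -0.0005 -0.0003] rot [ 0.  -0.1 -0. ] rows>= 0.5
```

```bash
python3 drive.py '[[-0.005,-0.0001,0,0,0,0],[-0.01,-0.0003,0,0,0,0],[-0.014,-0.0004,0,0,0,0],[-0.014,-0.0004,0,0,0,0]]'
python3 drive.py '[[-0.0025,0,0,0,0,0],[-0.004,0,0,0,0,0],[-0.0055,0,0,0,0,0],[-0.0055,0,0,0,0,0]]'
python3 - <<'E'
from plan import *
g=np.load('g.npz');p,Rc=cur();d=p-g['ph'];print('s rel home',(d@ax).round(4),(d-d@ax*ax).round(4),get_state()['contact_force'].round(1))
E
```

```text
time_s: 22.87
tcp_pos: [0.5649, 0.0298, 0.1403]
eef_rot: [147.9, -30.0, -2.7]
contact_force: [0.1, 0.1, -3.3]
gripper_width: 0.0299
gripper_force: 49.9
time_s: 23.2
tcp_pos: [0.5606, 0.0301, 0.138]
eef_rot: [147.9, -30.0, -2.7]
contact_force: [-0.1, 0.3, -3.8]
gripper_width: 0.0297
gripper_force: 49.9
s rel home -0.0007 [ 0.0002  0.0004 -0.0002] [-0.1  0.3 -3.8]
```

No contact yet; I'll keep pushing gently until the collar meets the face.

```bash
python3 drive.py '[[-0.0015,0,0,0,0,0],[-0.003,0,0,0,0,0],[-0.003,0,0,0,0,0]]'
python3 drive.py '[[-0.0015,0,0,0,0,0],[-0.003,0,0,0,0,0],[-0.003,0,0,0,0,0]]'
python3 - <<'E'
from plan import *
g=np.load('g.npz');p,Rc=cur();d=p-g['ph'];print('s rel home',(d@ax).round(4),get_state()['contact_force'].round(1));see(('side','top'))
E
```

```text
time_s: 23.45
tcp_pos: [0.559, 0.0305, 0.1376]
eef_rot: [147.9, -30.1, -2.7]
contact_force: [5.9, -3.2, -3.0]
gripper_width: 0.0299
gripper_force: 49.9
time_s: 23.7
tcp_pos: [0.5586, 0.0309, 0.1382]
eef_rot: [147.9, -30.4, -2.6]
contact_force: [23.1, -10.1, -2.4]
gripper_width: 0.0296
gripper_force: 49.9
s rel home -0.0024 [ 23.1 -10.1  -2.4]
side brass 127 [0.594  0.0403 0.172 ] [[0.5734, 0.0345, 0.1615], [0.6134, 0.0442, 0.1843]] [-0.872  0.022 -0.489]
top brass 125 [0.5855 0.0312 0.1733] [[0.5336, 0.0264, 0.1583], [0.6095, 0.0361, 0.2354]] [-0.859  0.056  0.508]
```

```bash
python3 drive.py '[[0.002,0,0,0,0,0],[0.002,0,0,0,0,0]]'
python3 drive.py '[[0,0,0,0,0,0],[0,0,0,0,0,0],[0,0,0,0,0,0],[0,0,0,0,0,0],[0,0,0,0,0,0],[0,0,0,0,0,0]]' 0.055
python3 drive.py '[[0,0,-0.02,0,0,0],[0,0,-0.05,0,0,0],[0,0,-0.08,0,0,0],[0,0,-0.11,0,0,0],[0,0,-0.14,0,0,0],[0,0,-0.14,0,0,0]]'
python3 - <<'E'
from plan import *
print(get_state()['joints'].round(1));see(('side','top','wrist'))
c=cap('side');a=c['frame'][110:290,180:400];c2=cap('top');b=c2['frame'][150:290,100:330]
cv2.imwrite('pics/m9.png',np.hstack([cv2.resize(a,(400,327)),cv2.resize(b,(400,327))])[:,:,::-1])
E
```

```text
time_s: 23.97
tcp_pos: [0.5589, 0.0304, 0.1378]
eef_rot: [147.9, -30.2, -2.7]
contact_force: [9.2, -3.1, -0.3]
gripper_width: 0.0292
gripper_force: 49.9
time_s: 24.47
tcp_pos: [0.5573, 0.0303, 0.1362]
eef_rot: [147.9, -30.0, -2.7]
contact_force: [0.7, -0.2, -0.2]
gripper_width: 0.0545
gripper_force: 0.0
time_s: 24.97
tcp_pos: [0.5018, 0.1116, 0.2426]
eef_rot: [148.3, -30.3, -2.6]
contact_force: [0.9, 1.4, -0.7]
gripper_width: 0.0548
gripper_force: 0.0
[ 59.6   5.4 -45.5  43.  -66.2  -8.6]
side brass 147 [0.5944 0.0372 0.165 ] [[0.5726, 0.0316, 0.1517], [0.6166, 0.0414, 0.1768]] [-0.889  0.052 -0.455]
side grn 38 [0.5555 0.0444 0.1503] [[0.552, 0.0301, 0.1363], [0.5639, 0.0529, 0.1583]] [ 0.315  0.718 -0.621]
top red 26 [0.5173 0.0349 0.1361] [[0.5125, 0.0191, 0.1279], [0.5206, 0.0487, 0.14]] [-0.095 -0.995  0.021]
top brass 123 [0.5923 0.0289 0.1676] [[0.5683, 0.0218, 0.1551], [0.6143, 0.0338, 0.1787]] [-0.899  0.051 -0.435]
top grn 31 [0.5529 0.0337 0.1526] [[0.5494, 0.0124, 0.1413], [0.5574, 0.0485, 0.1609]] [-0.004  0.991  0.135]
wrist red 345 [0.5181 0.0423 0.1354] [[0.5122, 0.0304, 0.1289], [0.5242, 0.0544, 0.142]] [-0.268 -0.87   0.414]
wrist brass 1184 [0.592  0.0356 0.1653] [[0.5681, 0.0269, 0.1525], [0.6152, 0.0407, 0.1773]] [-0.892  0.058 -0.447]
wrist grn 379 [0.5539 0.0409 0.1534] [[0.548, 0.0289, 0.1469], [0.5597, 0.0528, 0.1596]] [-0.254 -0.872  0.418]
```

View pics/m9.png

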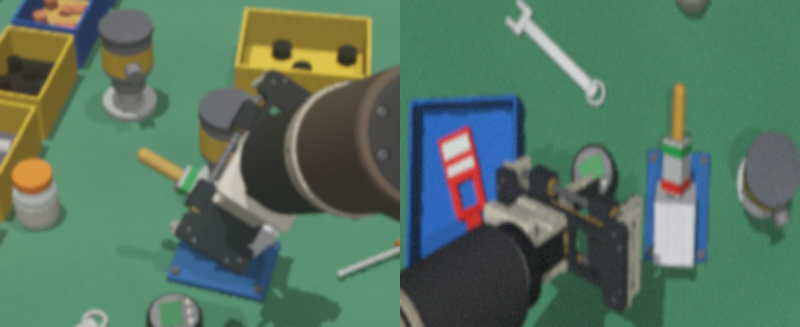

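The crops show the insert home with its brass end out and the bands where the originals were, the tag flat in the tray, the bystanders unmoved and the gripper clear.

```bash
python3 -c "
from plant import r, optics, get_state
print(r.close_job())"
```

```text
the job is handed in; nothing more can be done
None
```

The job is handed in at about 25 s: the tag lies flat in the blue tray, and the insert is turned and pushed fully home with the brass end out. Its collar sits rolled about 30° about the bore axis. The bystanders in view stand where they were.

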